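# Build and clamp the sieve stack on the bench shaker

### The arm

A 6-joint arm with a two-finger parallel gripper is mounted at the origin on the work surface. World frame = base frame: x ahead of the robot, y to its left, z up, the work surface at z = 0. Lengths are in m, angles in rad, forces in N, time in s.
With the tool pointing down it reaches from about 0.35 to 0.85 m from the base axis. Payload 8.1 kg.
Tool frame: the origin (TCP) lies between the finger pads; the fingertips stand 25 mm ahead of it and the grasp point (between the pads) lies 6 mm ahead of it; z points along the fingers, y is the line along which they close (so a half turn about z gives the same grasp; the last joint's range is limited). The gripper opens to 93 mm and grips with 3 to 60 N. Pads are 15 mm wide; open, the fingers measure 128 mm over their backs; the gripper's body (75 mm by 188 mm) begins 65 mm behind the grasp point.
Start: joints at [-1.425, 0.13, 1.488, -0, 1.523, -0.085], TCP at [0.137, -0.584, 0.244] pointing down, gripper open.
Joint ranges: [-2.96, 2.96], [-0.89, 2.26], [0.02, 2.5], [-1.34, 4.48], [0, 2.73], [-2.66, 2.66]. Speed limits (rad/s): [2.39, 2.39, 2.79, 3.14, 3.14, 3.14].

### API

Orientations are given as a rotation vector (axis times angle).
In Python, from plant import robot gives the robot as it stands.
- The arm moves only by the tool arm_command, never from a script. Its argument "increments" is text: rows parted by semicolons, each of 5 numbers parted by spaces: the closure, from 0 (fully open) to 1 (shut), then the shift along the tool's x, y, z in mm, then the turn about the tool's z in rad. A call has 1 to 5 rows; each row is the pose to reach, as a shift and turn from the pose commanded when the call began, along the tool's axes at that moment; what a row does not reach only later rows make up. A row lasts 1/10 s, in which the tool goes at most 50 mm and 8.59 degrees, less where a joint would pass 70% of its speed; a pose out of reach is approached as far as the arm can. A call with a gripper value outside its range is refused whole. The fingers move at their own pace and stop on an object; "grip_force" is the grip in N (left out, the last holds). Time passes only in rows, so rows that repeat a pose let the fingers close. It gives the time, the measured TCP pose, the force, the opening and the grip force at its end, in the units of the state.
- robot.read_state(): the state, without advancing time (a new reading comes with each control period).
- robot.read_camera(name): name is "scene" or "top" or "wrist"; returns the picture (480x640x3 uint8, blue, green, red); there is no depth.
- robot.camera_model(name): a dict with "fx", "fy", "cx", "cy" (pixels), "eye" and "rotation" of the camera in the world. Camera axes: x right, y down, z forward; pixel columns grow to the right and rows downward; lengths in m; the calibration is good to about 2 mm. A picture is of the moment at which its call begins: read the wrist's pose just before it. camera_model takes no time and is no camera call; for the wrist camera it gives the pose at the moment of the call.
- robot.close_job(): hands the job in; it is judged then, once.
The state is a dict: "t": time; "q": joint angles; "dq": joint speeds; "joint_torque": joint torques, N m; "tool_pos": TCP position; "orientation": TCP orientation; "force": force on the tool from outside, world axes, zero at the start; "wrist_torque": the same for the moment, N m; "opening": finger opening in m; "gripper_force": force on a finger pad.
Only numpy, scipy, OpenCV 4.12 (cv2) and the standard library are available. Lean on these libraries where they do the work, as an engineer would, in place of code of your own. Each camera call takes 0.05 s, during which the arm holds its last target. There are 200 camera calls.

### The job

Set up the small sieve shaker for a run: swing its hold-down arm well out of the way, stand the collecting pan squarely in the shaker's pocket, then build up on it, one piece at a time, every sieve that is out on the bench, the finest mesh lowest and the coarsest on top, and close the stack with the lid, each piece fully home. Then swing the arm back over the stack to its stop and push its plunger down until the pad bears firmly on the lid. Leave the jar, the brush and the glass weight alone.

Things in the scene. Friction and masses are not known exactly. Their poses are not given: they have to be found in the camera images.
- pan: the collecting pan: a plain round stainless cup with a closed bottom and no spigot, 62 mm across, 28 mm high, wall 3 mm, about 90 g; origin at the centre of its underside, z up its axis
- sieve_1: the finest sieve: open-topped round steel test sieve, frame 62 mm across, wall 3 mm; origin: centre of its underside, z up. A 5 mm spigot under the frame (51 mm across, tapered) enters the 56 mm mouth below until the frame rests on its rim. Half-height frame: 16 mm (21 mm over all), about 60 g. Its cloth, 9 mm above the origin, looks like a smooth bright disc. May be absent.
- sieve_2: the second-finest sieve: open-topped round steel test sieve, frame 62 mm across, wall 3 mm; origin: centre of its underside, z up. A 5 mm spigot under the frame (51 mm across, tapered) enters the 56 mm mouth below until the frame rests on its rim. Half-height frame: 16 mm (21 mm over all), about 60 g. Wires every 3.5 mm. May be absent.
- sieve_3: the second-coarsest sieve: open-topped round steel test sieve, frame 62 mm across, wall 3 mm; origin: centre of its underside, z up. A 5 mm spigot under the frame (51 mm across, tapered) enters the 56 mm mouth below until the frame rests on its rim. Full-height frame: 22 mm (27 mm over all), about 70 g. Wires every 6.5 mm. May be absent.
- sieve_4: the coarsest sieve: open-topped round steel test sieve, frame 62 mm across, wall 3 mm; origin: centre of its underside, z up. A 5 mm spigot under the frame (51 mm across, tapered) enters the 56 mm mouth below until the frame rests on its rim. Full-height frame: 22 mm (27 mm over all), about 70 g. Wires every 12 mm. May be absent.
- lid: the lid: a flat solid stainless disc, 62 mm across and 8 mm thick, over a 5 mm deep spigot like a sieve's; 13 mm over all, about 80 g; origin at the centre of its underside, z up its axis
- pocket (a point): centre of the pocket's floor, 65 mm above the bench; axes: the shaker's. The pocket is a round aluminium collar on the shaker, 67 mm across inside, 78 mm outside, 10 mm high. The shaker is a fixed white box, top 55 mm above the bench, reaching 70 mm in front (-x) of the pocket's axis, 135 mm behind it, 75 mm to each side
- pivot (a point): on the axis of the 18 mm steel column that carries the hold-down arm, 105 mm behind (+x of) the pocket's axis, at the arm's mid-height, 203 mm above the bench; the arm is 20 mm high at its ends, so its underside is 193 mm up
- hold_arm (a joint): the hold-down arm's swing about the column (rad): 0 = over the pocket, against its stop; it grows as the arm swings away to the shaker's right (-y), anticlockwise seen from above, to 1.7. Slight friction (about 1.2 N at the knob); stays where it is left. The plunger's axis is 105 mm from the column. It starts over or nearly over the pocket
- plunger (a joint): how far the plunger is pushed down through the arm's end (m): 0 = up, 0.064 = fully down. Friction of about 5 N holds it where it is left, so pushing it down takes some 4 N until the pad meets the lid, and pulling it up some 6 N. It starts part-way down and must be raised to clear a full stack
- knob (a point): centre of the plunger's black knob, an upright cylinder 24 mm across and 22 mm high (this point 11 mm below its top), on a 10 mm rod above the arm; with the plunger up the knob's foot stands 65 mm above the arm, its centre 289 mm above the bench
- pad_face (a point): centre of the underside of the plunger's round rubber pad (24 mm across), which comes down on the lid; with the plunger up it is 187 mm above the bench
- pad: the rubber pad itself, 5 mm thick; origin on the plunger's axis at bench height when the plunger is up (use pad_face for its face)
- jar: a bystander: amber glass jar with a black cap, 56 mm across, 75 mm high; origin at the centre of its underside
- glass_weight: a bystander: block of greenish glass, 75 x 45 x 25 mm; origin at the centre of its underside
- brush: a bystander: flat brush 170 mm long, lying on the bench; origin in the middle of it on the underside
Things that resemble listed ones, but are neither listed nor needed, are in the scene too. Leave any blue look-alike of the sieve_2 alone. What is shaped like the sieve_1 but orange is not meant.

How it is judged:
By the outcome, as a careful person would: the job done as asked, in the order asked, and still so for the second after the job is handed in, with the robot touching nothing.
Of sieve_1, sieve_2, sieve_3, sieve_4 only 2 to 4 are there at a start; the rules pass over those that are not, and their reading is None.
At some moment in a run one of pan, sieve_1, sieve_2, sieve_3, sieve_4, lid may be knocked a few centimetres aside while the robot is not near it.
It also fails if it takes over 210 s, if anything falls off the work surface, if the arm or the gripper's body presses on something with over 40 N, if the wrist force passes 120 N, or if a joint passes its speed limit or range.

## Working session

There is one attempt and no reset: what is moved stays moved. The work goes in short steps, Python scripts to look and compute and a tool call to move; the robot and the scene stay as the last step left them, time stands still between calls to the robot, and variables do not carry over. Pictures are saved under pics/ and viewed, at most 14 in all, crops included, and the job is handed in when it is done.

Besides the shell and the picture viewer there is one more tool, called by a JSON object that holds its "fn" and its "kwargs". arm_command: Moves the arm, as the interface text tells. Its arguments: {"type":"object","properties":{"increments":{"type":"string"},"grip_force":{"type":"number"}},"required":["increments"]}

```bash
ls; mkdir -p pics
cat > h.py <<'E'
import numpy as np, cv2, json
from plant import robot
from scipy.spatial.transform import Rotation as R
def cam(n,name=None):
    m=robot.camera_model(n); im=robot.read_camera(n)
    if name: cv2.imwrite(f'pics/{name}.png',im)
    return m,im
def ray(m,u,v):
    d=np.array([(u-m['cx'])/m['fx'],(v-m['cy'])/m['fy'],1.]); return np.array(m['eye']),np.array(m['rotation'])@d
def onz(m,u,v,z):
    e,d=ray(m,u,v); return e+d*(z-e[2])/d[2]
def proj(m,p):
    c=np.array(m['rotation']).T@(np.array(p)-np.array(m['eye'])); return m['fx']*c[0]/c[2]+m['cx'],m['fy']*c[1]/c[2]+m['cy']
def tri(l):
    A=np.zeros((3,3));b=np.zeros(3)
    for m,u,v in l:
        e,d=ray(m,u,v); d=d/np.linalg.norm(d); P=np.eye(3)-np.outer(d,d); A+=P;b+=P@e
    return np.linalg.solve(A,b)
def st():
    s=robot.read_state(); print(round(s['t'],2),np.round(s['tool_pos'],4),np.round(s['orientation'],3),'F',np.round(s['force'],1),'op',round(s['opening'],4),'q',np.round(s['q'],2)); return s
def rel(p,yaw=None):
    "tool-frame shift mm to world TCP point p"
    s=robot.read_state(); r=R.from_rotvec(s['orientation']); return np.round(1000*r.inv().apply(np.array(p)-s['tool_pos']),1)
E
python3 - <<'E'
from h import *
st()
for n in('scene','top','wrist'):
    m,im=cam(n,n+'0'); print(n,{k:np.round(v,3).tolist() for k,v in m.items()})
print(R.from_rotvec(robot.read_state()['orientation']).as_matrix().round(3))
E
```

```text
pics
0.0 [ 0.1372 -0.5836  0.2426] [-3.119 -0.362  0.   ] F [ 0.4 -0.3  0.2] op 0.0933 q [-1.43  0.13  1.49 -0.    1.52 -0.09]
scene {'fx': 550.992, 'fy': 550.992, 'cx': 317.206, 'cy': 230.451, 'eye': [1.102, -0.738, 1.017], 'rotation': [-2.202, -0.593, 0.264]}
top {'fx': 572.726, 'fy': 572.726, 'cx': 316.214, 'cy': 239.188, 'eye': [0.464, 0.107, 1.253], 'rotation': [-2.15, 2.14, -0.142]}
wrist {'fx': 404.229, 'fy': 404.229, 'cx': 313.232, 'cy': 243.451, 'eye': [0.202, -0.568, 0.384], 'rotation': [2.306, -1.827, -0.227]}
[[ 0.973  0.229 -0.   ]
 [ 0.229 -0.973  0.001]
 [ 0.    -0.001 -1.   ]]
```

```bash
sed -i "s/m=robot.camera_model(n); im/m=dict(robot.camera_model(n)); m['rotation']=R.from_rotvec(m['rotation']).as_matrix(); im/" h.py
```

```text
(no output)
```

View pics/top0.png

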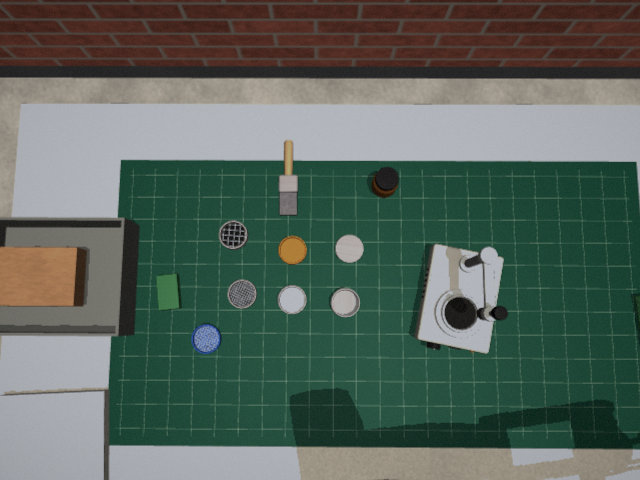

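View pics/scene0.png

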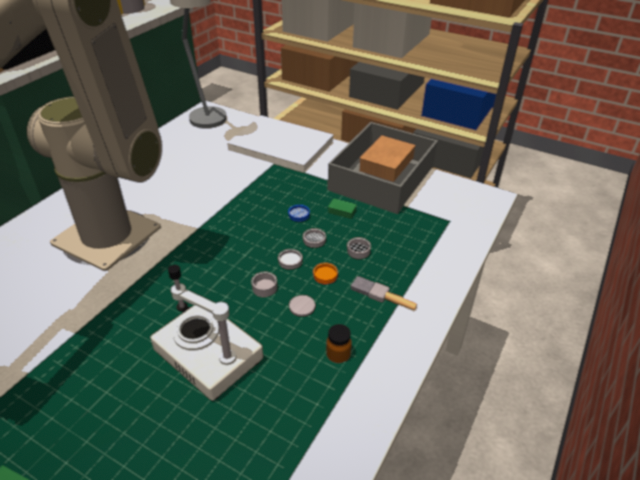

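Run:
```python
from h import *
im=cv2.imread('pics/top0.png')
a=cv2.resize(im[210:365,180:375],None,fx=4,fy=3.8,interpolation=cv2.INTER_CUBIC)
cv2.imwrite('pics/c1.png',a)
m=dict(robot.camera_model('top')); m['rotation']=R.from_rotvec(m['rotation']).as_matrix()
for n,u,v,z in [('s4?',233,235,.025),('s3?',241,293,.025),('blue',207,338,.02),('or',293,250,.02),('white',292,299,.02),('lid',349,248,.013),('pan',345,302,.028),('jar',386,175,.075),('pocket',460,313,.075),('knob',500,313,.29),('coltop',488,255,.21),('colfoot',470,263,.055)]: print(n,onz(m,u,v,z).round(3))
```

```text
s4? [0.646 0.298 0.025]
s3? [0.52  0.277 0.025]
blue [0.425 0.348 0.02 ]
or [0.614 0.167 0.02 ]
white [0.508 0.168 0.02 ]
lid [0.62  0.045 0.013]
pan [0.502 0.055 0.028]
jar [ 0.768 -0.03   0.075]
pocket [ 0.48  -0.177  0.075]
knob [ 0.477 -0.192  0.29 ]
coltop [ 0.583 -0.199  0.21 ]
colfoot [ 0.584 -0.206  0.055]
```

View pics/c1.png

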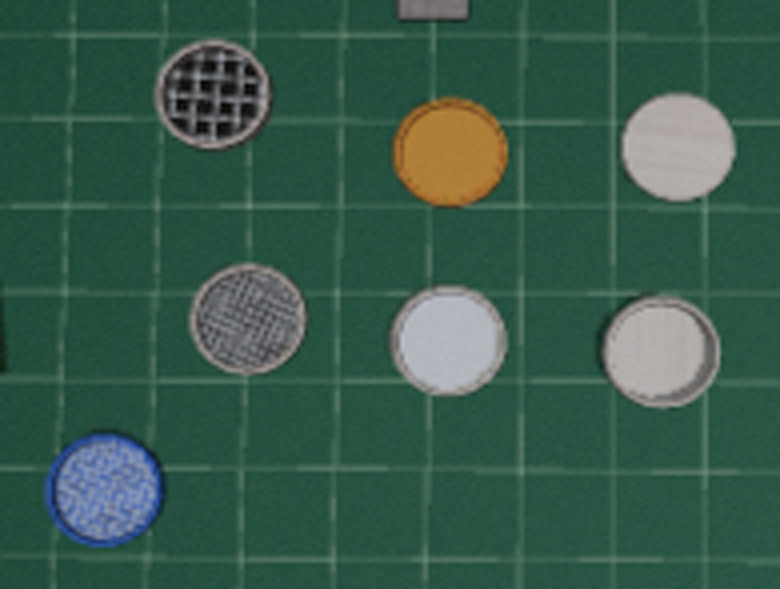

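Run:
```python
from h import *
def mm(n):
    m=dict(robot.camera_model(n)); m['rotation']=R.from_rotvec(m['rotation']).as_matrix(); return m
T,S=mm('top'),mm('scene')
for n,r in(('top',(480,300,520,330)),('scene',(160,255,192,290))):
    im=cv2.imread(f'pics/{n}0.png'); x0,y0,x1,y1=r
    a=im[y0:y1,x0:x1].max(2)<45; 
    k,l,s,c=cv2.connectedComponentsWithStats(a.astype(np.uint8)); 
    for i in range(1,k):
        if s[i,4]>15: print(n,s[i]+[x0,y0,0,0,0],c[i]+[x0,y0])
print(tri([(T,500,313),(S,174.5,271)]))
a=cv2.resize(cv2.imread('pics/scene0.png')[250:380,130:290],None,fx=4.5,fy=4.5,interpolation=2)
b=cv2.resize(cv2.imread('pics/top0.png')[235:355,415:525],None,fx=5,fy=5,interpolation=2)[:585]
cv2.imwrite('pics/c2.png',cv2.resize(np.hstack([a[:585,:700],b]),(800,375)))
```

```text
top [490 306  18  14 180] [498.86111111 312.66666667]
top [480 308   3  11  20] [480.6  313.25]
scene [160 255  21  25 195] [172.4974359  269.47692308]
[ 0.47840976 -0.20018144  0.26084948]
```

View pics/c2.png

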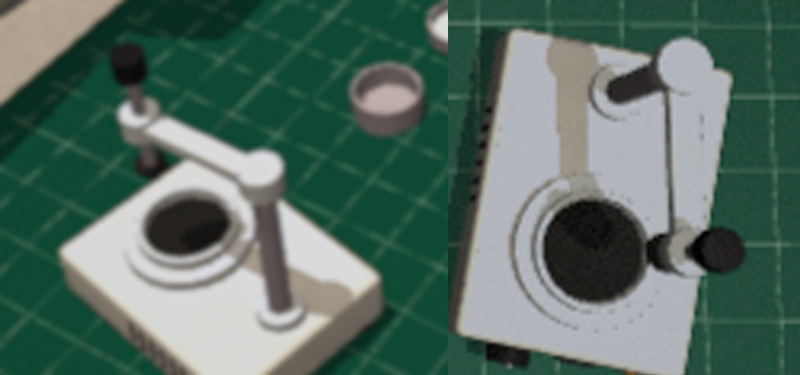

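{"fn": "arm_command", "kwargs": {"increments": "0 35 -33 -30 0.08; 0 70 -66 -60 0.16; 0 105 -99 -90 0.24; 0 140 -130 -120 0.32; 0 170 -160 -157 0.4"}}

```text
t: 0.65
tool_pos: [0.2533, -0.4084, 0.3812]
orientation: [-3.129, 0.271, 0.001]
force: [1.3, -0.8, 0.6]
opening: 0.0927
gripper_force: 0.0
```

Run:
```python
from h import *
st(); print(rel([.40,-.185,.40]), rel([.34,-.185,.40]))
```

```text
0.65 [ 0.2533 -0.4084  0.3812] [-3.129e+00  2.710e-01  1.000e-03] F [ 1.3 -0.8  0.6] op 0.0927 q [-1.12 -0.21  1.57  0.    1.78  0.62]
[ 106.2 -245.2  -18.6] [  47.1 -234.9  -18.6]
```

{"fn": "arm_command", "kwargs": {"increments": "0 20 -45 0 0; 0 40 -90 0 0; 0 60 -135 0 0; 0 80 -180 0 0; 0 98 -224 0 0"}}

```text
t: 1.15
tool_pos: [0.3877, -0.2041, 0.3808]
orientation: [-3.13, 0.266, -0.0]
force: [0.5, -0.2, -0.3]
opening: 0.0927
gripper_force: 0.0
```

{"fn": "arm_command", "kwargs": {"increments": "0 0 0 0 0; 0 0 0 0 0"}}

```text
t: 1.35
tool_pos: [0.3874, -0.2051, 0.3808]
orientation: [3.131, -0.26, -0.001]
force: [0.4, -1.0, 0.6]
opening: 0.0931
gripper_force: 0.0
```

Run:
```python
from h import *
s=st(); m,im=cam('wrist','w1'); print(m['eye'],m['rotation'].round(3).tolist())
for p in([.478,-.2,.272],[.48,-.185,.075],[.584,-.203,.213]): print(np.round(proj(m,p)))
```

```text
1.35 [ 0.3874 -0.2051  0.3808] [ 3.131e+00 -2.600e-01 -1.000e-03] F [ 0.4 -1.   0.6] op 0.0931 q [-0.6  -0.32  1.67 -0.    1.8   1.13]
[ 0.45280848 -0.21594593  0.52210608] [[-0.165, -0.957, -0.24], [-0.986, 0.16, 0.04], [0.0, 0.243, -0.97]]
[279. 103.]
[280. 121.]
[261. -55.]
```

View pics/w1.png

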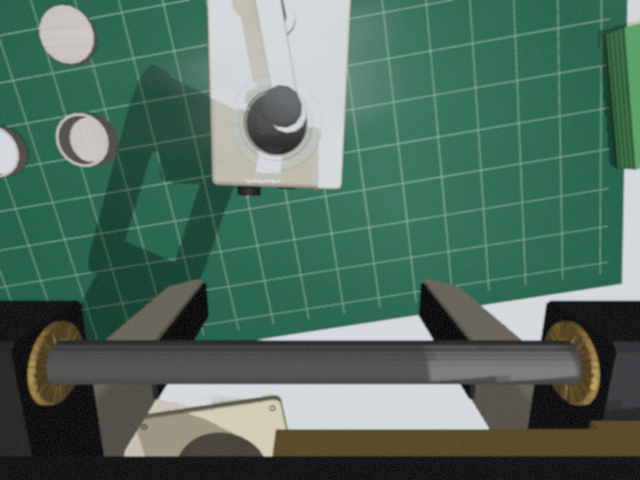

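{"fn": "arm_command", "kwargs": {"increments": "0 21 -6 0 0; 0 42 -12 0 0; 0 42 -12 0 0"}}

```text
t: 1.7
tool_pos: [0.4309, -0.2027, 0.3801]
orientation: [-3.13, 0.268, 0.002]
force: [-0.4, -0.4, -1.1]
opening: 0.0926
gripper_force: 0.0
```

Run:
```python
from h import *
import pickle
s=st(); m,im=cam('wrist','w2')
e1=np.array([.45280848,-.21594593,.52210608]); m1=dict(m,eye=e1,rotation=np.array([[-0.165,-0.957,-0.24],[-0.986,0.16,0.04],[0.,0.243,-0.97]]))
im1=cv2.imread('pics/w1.png')
for I in(im1,im):
    a=((I.max(2)<110)&(I.max(2).astype(int)-I.min(2)<25)).astype(np.uint8); a[280:]=0
    k,l,st_,c=cv2.connectedComponentsWithStats(a)
    for i in range(1,k):
        if st_[i,4]>150: print(st_[i],c[i].round(1))
    print()
u0,v0=map(int,proj(m,[.478,-.2,.272])); print(u0,v0)
cr=np.hstack([cv2.resize(im1[60:180,210:350],None,fx=2.8,fy=2.8),cv2.resize(im[v0-70:v0+50,u0-70:u0+70],None,fx=2.8,fy=2.8)])
cv2.imwrite('pics/c3.png',cr); print(cr.shape)
```

```text
1.7 [ 0.4309 -0.2027  0.3801] [-3.13e+00  2.68e-01  2.00e-03] F [-0.4 -0.4 -1.1] op 0.0926 q [-0.55 -0.22  1.58  0.    1.78  1.19]
[ 247   88   59   66 2493] [273.6 123.8]
[ 86 113  34  53 453] [108.8 139.7]
[ 59 117  29  46 418] [ 68.3 139.1]
[  0 126  28  51 372] [ 18.4 150.1]
[237 186  24  10 205] [248.7 190.1]

[ 256  135   60   61 2275] [283.6 169.5]
[ 96 151  35  51 484] [119.7 174.2]
[ 73 156  30  44 382] [ 81.5 179.2]
[  3 162  38  49 351] [ 30.7 183.3]
[247 223  22   9 168] [257.9 226.5]

295 176
(336, 784, 3)
```

View pics/c3.png

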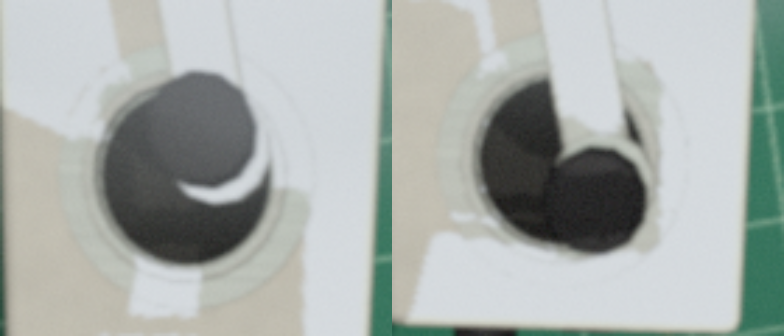

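Run:
```python
from h import *
m=dict(robot.camera_model('wrist')); m['rotation']=R.from_rotvec(m['rotation']).as_matrix()
m1=dict(m,eye=np.array([.45280848,-.21594593,.52210608]),rotation=np.array([[-0.165,-0.957,-0.24],[-0.986,0.16,0.04],[0.,0.243,-0.97]]))
p=tri([(m1,282.5,105.7),(m,297.9,177.4)]); print(p,np.round(proj(m1,p)),np.round(proj(m,p)))
print(onz(m,297.9,177.4,.272),onz(m1,282.5,105.7,.272))
print(rel([p[0],p[1],.33]))
```

```text
[ 0.47628239 -0.20129173  0.27154531] [282. 106.] [298. 177.]
[ 0.47630722 -0.20104478  0.272     ] [ 0.47624756 -0.20158834  0.272     ]
[45.4 -9.2 50.2]
```

{"fn": "arm_command", "kwargs": {"increments": "0 25 -5 20 0; 0.4 45 -9 50 0; 0.5 45 -9 85 0; 0.5 45 -9 113 0; 0.5 45 -9 113 0", "grip_force": 30}}

```text
t: 2.25
tool_pos: [0.4731, -0.2001, 0.2631]
orientation: [-3.127, 0.268, 0.012]
force: [-0.5, 0.5, -0.6]
opening: 0.0656
gripper_force: 0.0
```

{"fn": "arm_command", "kwargs": {"increments": "1 0 0 0 0; 1 0 0 0 0; 1 0 0 0 0; 1 0 0 0 0; 1 0 0 0 0"}}

```text
t: 2.75
tool_pos: [0.4766, -0.2002, 0.2689]
orientation: [3.13, -0.265, 0.002]
force: [0.7, -0.1, -1.0]
opening: 0.0259
gripper_force: 0.0
```

{"fn": "arm_command", "kwargs": {"increments": "1 0 0 -12 0; 1 0 0 -22 0; 1 0 0 -30 0; 1 0 0 -32 0; 1 0 0 -32 0"}}

```text
t: 3.25
tool_pos: [0.4762, -0.1999, 0.3]
orientation: [-3.13, 0.265, 0.001]
force: [0.6, 0.7, -4.4]
opening: 0.0234
gripper_force: 30.0
```

Run:
```python
from h import *
s=st()
import math
# arc plan: column C
r=R.from_rotvec(s['orientation'])
for yaw in(-.165,):
  k=np.array(s['tool_pos'][:2]); C=np.array([.584,-.206]); v=k-C; C=k-v/np.linalg.norm(v)*.105
  print(C)
  for a in np.arange(0.1,1.71,.1):
    c,sn=np.cos(a),np.sin(a); vv=k-C; n=C+[c*vv[0]-sn*vv[1],sn*vv[0]+c*vv[1]]
    d=np.append(n-k,0); print(round(a,1),(1000*r.inv().apply(d)).round(1)[:2])
```

```text
3.25 [ 0.4762 -0.1999  0.3   ] [-3.13e+00  2.65e-01  1.00e-03] F [ 0.6  0.7 -4.4] op 0.0234 q [-0.5  -0.11  1.63  0.    1.62  1.24]
[ 0.5810662  -0.20583397]
0.1 [ 1.7 10.4]
0.2 [ 4.4 20.5]
0.3 [ 8.1 30.3]
0.4 [12.8 39.7]
0.5 [18.4 48.6]
0.6 [24.9 56.9]
0.7 [32.1 64.4]
0.8 [40.1 71.3]
0.9 [48.7 77.3]
1.0 [57.9 82.4]
1.1 [67.5 86.5]
1.2 [77.5 89.7]
1.3 [87.8 91.9]
1.4 [98.2 93. ]
1.5 [108.7  93.1]
1.6 [119.2  92.1]
1.7 [129.5  90.1]
```

{"fn": "arm_command", "kwargs": {"increments": "1 0 0 -3 0; 1 0 0 -5 0; 1 0 0 -5 0"}}

```text
t: 3.55
tool_pos: [0.4759, -0.199, 0.3003]
orientation: [-3.127, 0.264, 0.007]
force: [9.8, -0.9, -28.9]
opening: 0.0234
gripper_force: 30.0
```

{"fn": "arm_command", "kwargs": {"increments": "1 1.7 10.4 3 0; 1 4.4 20.5 3 0; 1 8 30.3 3 0; 1 12.8 39.7 3 0; 1 18.4 48.6 3 0"}}

```text
t: 4.05
tool_pos: [0.4848, -0.2501, 0.3003]
orientation: [-3.128, 0.264, 0.008]
force: [-5.3, 5.5, -7.0]
opening: 0.0231
gripper_force: 30.0
```

Run:
```python
from h import *
s=st(); print(rel([.4762,-.1999,.300]))
```

```text
4.05 [ 0.4848 -0.2501  0.3003] [-3.128  0.264  0.008] F [-5.3  5.5 -7. ] op 0.0231 q [-0.57 -0.03  1.55  0.    1.63  1.17]
[-16.9 -48.    0.5]
```

{"fn": "arm_command", "kwargs": {"increments": "1 6.5 8.3 0 0; 1 13.7 15.8 0 0; 1 21.7 22.7 0 0; 1 30.3 28.7 0 0; 1 39.5 33.8 0 0"}}

```text
t: 4.55
tool_pos: [0.5196, -0.2904, 0.3004]
orientation: [-3.128, 0.265, 0.004]
force: [1.3, 7.2, -11.6]
opening: 0.0189
gripper_force: 26.6
```

{"fn": "arm_command", "kwargs": {"increments": "1 9.6 4.1 0 0; 1 19.6 7.3 0 0; 1 29.9 9.5 0 0; 1 40.3 10.6 0 0; 1 48 10.7 0 0"}}

```text
t: 5.05
tool_pos: [0.5562, -0.3078, 0.2998]
orientation: [-3.124, 0.268, 0.039]
force: [-74.6, 19.5, 4.7]
opening: 0.0007
gripper_force: 38.6
```

{"fn": "arm_command", "kwargs": {"increments": "0.4 0 0 0 0; 0.4 0 0 0 0; 0.4 0 0 -20 0; 0.4 0 0 -50 0; 0 0 0 -50 0"}}

```text
t: 5.55
tool_pos: [0.5667, -0.3113, 0.3581]
orientation: [3.125, -0.267, 0.014]
force: [1.1, -0.3, 1.8]
opening: 0.0359
gripper_force: 0.0
```

Run:
```python
from h import *
s=st(); m,im=cam('top','t1')
print(rel([.40,-.185,.36]),rel([.45,-.195,.36]))
```

```text
5.55 [ 0.5667 -0.3113  0.3581] [ 3.125 -0.267  0.014] F [ 1.1 -0.3  1.8] op 0.0359 q [-0.58  0.23  1.17 -0.    1.73  1.16]
[-185.7  -96.    -5.3] [-134.8  -94.6   -4.8]
```

{"fn": "arm_command", "kwargs": {"increments": "0 -40 -20 0 0; 0 -80 -40 0 0; 0 -120 -65 0 0; 0 -150 -85 0 0; 0 -170 -96 0 0"}}

```text
t: 6.1
tool_pos: [0.4131, -0.1851, 0.3529]
orientation: [3.129, -0.264, 0.006]
force: [0.7, 0.1, 0.1]
opening: 0.08
gripper_force: 0.0
```

{"fn": "arm_command", "kwargs": {"increments": "0 0 0 0 0; 0 0 0 0 0"}}

```text
t: 6.3
tool_pos: [0.4144, -0.1865, 0.3529]
orientation: [3.129, -0.264, 0.005]
force: [0.5, 0.7, -0.0]
opening: 0.092
gripper_force: 0.0
```

Run:
```python
from h import *
s=st(); m,im=cam('wrist','w3'); t=cv2.imread('pics/t1.png'); _,t=cam('top')
cv2.imwrite('pics/c4.png',np.hstack([im[:300,60:460],cv2.resize(t[220:380,390:550],(400,300))]))
import pickle; pickle.dump(m,open('w3.pkl','wb'))
```

```text
6.3 [ 0.4144 -0.1865  0.3529] [ 3.129 -0.264  0.005] F [ 0.5  0.7 -0. ] op 0.092 q [-0.54 -0.29  1.69 -0.    1.74  1.2 ]
```

View pics/c4.png

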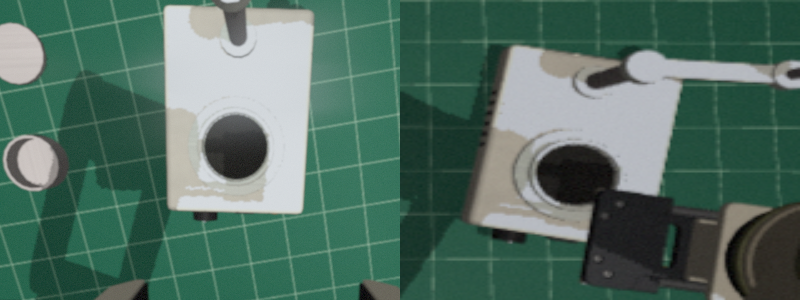

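```bash
cat >> h.py <<'E'
def fitc(mask,p,m,z,box=60):
    "component nearest predicted point p(world): ellipse fit of contour hull"
    cs,_=cv2.findContours(mask.astype(np.uint8),cv2.RETR_EXTERNAL,cv2.CHAIN_APPROX_NONE)
    u,v=proj(m,p); best=None
    for c in cs:
        if cv2.contourArea(c)<300: continue
        e=cv2.fitEllipse(cv2.convexHull(c)); d=np.hypot(e[0][0]-u,e[0][1]-v)
        if best is None or d<best[0]: best=(d,e)
    e=best[1]; P=onz(m,*e[0],z); rng=np.dot(P-m['eye'],m['rotation'][:,2])
    print('px',np.round(e[0],1),'ax',np.round(e[1],1),'pred',np.round([u,v]),'P',P.round(4),'diam mm',np.round(np.array(e[1])*rng/m['fx']*1000,1))
    return e[0],P
E
python3 - <<'E'
from h import *
import pickle
m=pickle.load(open('w3.pkl','rb')); im=cv2.imread('pics/w3.png')
for th in(70,100,130): 
    a=im.max(2)<th; a[270:]=0
    for z in(.075,): fitc(a,[.48,-.185,z],m,z)
w=(im.min(2)>150); w[270:]=0
# box edges from bright mask: left, right, columns at rows
g=~((im[...,1].astype(int)-im[...,2]>25)); 
for v in(30,80,100,150,180,195):
    r=np.where(g[v,200:400])[0]+200; 
    print(v,r.min(),r.max(),onz(m,r.min(),v,.055).round(4),onz(m,r.max(),v,.055).round(4))
for n,p,z in(('pan',[.502,.055,.028],.028),('lid',[.62,.045,.013],.013)):
    a=g.copy(); a[270:]=0; fitc(a,p,m,z)
print([onz(m,298,40,.055)])
E
```

```text
px [296.1 150.7] ax [52.8 61.5] pred [300. 145.] P [ 0.4755 -0.1797  0.075 ] diam mm [53.4 62.2]
px [295.5 147.1] ax [61.9 62.9] pred [300. 145.] P [ 0.4791 -0.1797  0.075 ] diam mm [62.5 63.5]
px [295.4 147. ] ax [63.4 64.6] pred [300. 145.] P [ 0.4792 -0.1796  0.075 ] diam mm [64.  65.2]
30 223 373 [ 0.6022 -0.1282  0.055 ] [ 0.5772 -0.2747  0.055 ]
80 224 370 [ 0.5567 -0.119   0.055 ] [ 0.5317 -0.2655  0.055 ]
100 224 369 [ 0.5379 -0.1148  0.055 ] [ 0.5128 -0.2619  0.055 ]
150 225 366 [ 0.4887 -0.1048  0.055 ] [ 0.4636 -0.252   0.055 ]
180 226 364 [ 0.4577 -0.0989  0.055 ] [ 0.4327 -0.2455  0.055 ]
195 226 363 [ 0.4419 -0.0954  0.055 ] [ 0.4169 -0.2422  0.055 ]
px [ 95.2 162.3] ax [56.9 67.8] pred [ 89. 162.] P [0.5007 0.0487 0.028 ] diam mm [64.3 76.7]
px [75.5 53.5] ax [56.3 66.3] pred [73. 52.] P [0.6181 0.0432 0.013 ] diam mm [61.8 72.8]
[array([ 0.5807661 , -0.19985118,  0.055     ])]
```

{"fn": "arm_command", "kwargs": {"increments": "0 -4 -50 10 0; 0 -8 -100 30 0; 0 -13 -150 55 0; 0 -17 -200 80 0; 0 -21 -247 103 0"}}

```text
t: 6.9
tool_pos: [0.4337, 0.0445, 0.2567]
orientation: [-3.13, 0.267, -0.001]
force: [0.6, 0.2, 0.4]
opening: 0.0931
gripper_force: 0.0
```

{"fn": "arm_command", "kwargs": {"increments": "0 0 0 0 0; 0 0 0 0 0"}}

```text
t: 7.1
tool_pos: [0.4332, 0.0438, 0.2567]
orientation: [3.13, -0.261, -0.003]
force: [0.6, 0.1, 0.5]
opening: 0.0933
gripper_force: 0.0
```

```bash
cat >> h.py <<'E'
def look(p,z,name=None,save=None):
    m,im=cam('wrist',name); b=im.astype(int)
    g=~((b[...,1]-b[...,2]>25)); g[262:]=0
    e,P=fitc(cv2.morphologyEx(g.astype(np.uint8),cv2.MORPH_OPEN,np.ones((5,5))),[*p,z],m,z)
    return m,e,P
E
python3 - <<'E'
from h import *
import pickle
st(); m,e,P=look([.5,.05],.028,'pan1'); pickle.dump((m,e),open('v.pkl','wb')); print(rel([.45,.02,.2]))
E
```

```text
7.1 [0.4332 0.0438 0.2567] [ 3.13e+00 -2.61e-01 -3.00e-03] F [0.6 0.1 0.5] op 0.0933 q [-0.02 -0.33  1.9  -0.    1.58  1.72]
px [289.  142.4] ax [71.2 73.5] pred [294. 144.] P [0.5017 0.054  0.028 ] diam mm [63.2 65.3]
[20.  19.7 57.6]
```

{"fn": "arm_command", "kwargs": {"increments": "0 0 -20 40 0; 0 0 -22 60 0; 0 0 -22 60 0; 0 0 -22 60 0"}}

```text
t: 7.55
tool_pos: [0.4374, 0.0634, 0.1987]
orientation: [3.13, -0.269, 0.001]
force: [0.3, -0.4, 0.3]
opening: 0.0928
gripper_force: 0.0
```

Run:
```python
from h import *
import pickle
st(); m,e,P=look([.5,.05],.028,'pan2'); m1,e1=pickle.load(open('v.pkl','rb')); print(tri([(m,*e),(m1,*e1)]))
print(m['eye'],rel([P[0],P[1],.04]))
```

```text
7.55 [0.4374 0.0634 0.1987] [ 3.13e+00 -2.69e-01  1.00e-03] F [ 0.3 -0.4  0.3] op 0.0928 q [ 0.03 -0.29  1.97 -0.    1.46  1.77]
px [310.5 144.2] ax [84.1 86.6] pred [317. 146.] P [0.5019 0.0544 0.028 ] diam mm [63. 65.]
[0.50182826 0.05446625 0.01937411]
[0.50266659 0.05226692 0.34009421] [ 64.2  -1.8 159.6]
```

{"fn": "arm_command", "kwargs": {"increments": "0 32 -1 20 0; 0 64 -2 60 0; 0 64 -2 105 0; 0 64 -2 145 0; 0 64 -2 159 0"}}

```text
t: 8.1
tool_pos: [0.4987, 0.0549, 0.036]
orientation: [3.13, -0.267, -0.007]
force: [-1.0, 0.6, 0.5]
opening: 0.093
gripper_force: 0.0
```

{"fn": "arm_command", "kwargs": {"increments": "0.2 0 0 0 0; 1 0 0 0 0; 1 0 0 0 0; 1 0 0 0 0; 1 0 0 0 0"}}

```text
t: 8.6
tool_pos: [0.5018, 0.0558, 0.0408]
orientation: [-3.13, 0.265, -0.006]
force: [-1.7, -0.7, 8.2]
opening: 0.0614
gripper_force: 30.0
```

Run:
```python
from h import *
st(); m,im=cam('wrist','grip1'); print(rel([.502,.0544,.040]))
```

```text
8.6 [0.5018 0.0558 0.0408] [-3.13   0.265 -0.006] F [-1.7 -0.7  8.2] op 0.0614 q [ 0.01  0.07  1.94 -0.    1.12  1.75]
[0.4 1.4 0.8]
```

{"fn": "arm_command", "kwargs": {"increments": "1 0 0 -30 0; 1 0 0 -70 0; 1 2 20 -105 0; 1 5 60 -120 0; 1 8 105 -120 0"}}

```text
t: 9.15
tool_pos: [0.4927, -0.0496, 0.1632]
orientation: [3.13, -0.261, 0.012]
force: [1.1, -0.3, -0.5]
opening: 0.0612
gripper_force: 30.0
```

{"fn": "arm_command", "kwargs": {"increments": "1 4 45 0 0; 1 8 90 0 0; 1 9 131 0 0; 1 9 131 0 0; 1 9 131 0 0"}}

```text
t: 9.65
tool_pos: [0.477, -0.1803, 0.159]
orientation: [-3.13, 0.269, -0.001]
force: [-0.2, -0.2, -1.3]
opening: 0.0614
gripper_force: 30.0
```

Run:
```python
from h import *
st(); print(rel([.479,-.180,.1058]))
```

```text
9.65 [ 0.477  -0.1803  0.159 ] [-3.13e+00  2.69e-01 -1.00e-03] F [-0.2 -0.2 -1.3] op 0.0614 q [-0.46 -0.06  1.84  0.    1.36  1.28]
[ 1.9 -0.6 53.2]
```

{"fn": "arm_command", "kwargs": {"increments": "1 1.9 -0.6 15 0; 1 1.9 -0.6 30 0; 1 1.9 -0.6 42 0; 1 1.9 -0.6 42 0"}}

```text
t: 10.05
tool_pos: [0.4779, -0.1779, 0.1136]
orientation: [-3.129, 0.263, 0.006]
force: [0.2, -0.3, -1.0]
opening: 0.0612
gripper_force: 30.0
```

{"fn": "arm_command", "kwargs": {"increments": "1 0 0 3 0; 1 0 0 6 0; 1 0 0 9 0; 1 0 0 12 0; 1 0 0 12 0"}}

```text
t: 10.55
tool_pos: [0.4793, -0.1794, 0.1058]
orientation: [3.13, -0.265, 0.0]
force: [-4.0, 2.5, 9.2]
opening: 0.061
gripper_force: 30.0
```

{"fn": "arm_command", "kwargs": {"increments": "0.2 0 0 0 0; 0.1 0 0 0 0; 0 0 0 0 0; 0 0 0 -25 0; 0 0 0 -60 0"}}

```text
t: 11.05
tool_pos: [0.4774, -0.1785, 0.1627]
orientation: [-3.128, 0.265, 0.008]
force: [0.0, 0.5, -0.4]
opening: 0.0922
gripper_force: 0.0
```

{"fn": "arm_command", "kwargs": {"increments": "0 -30 0 -40 0; 0 -65 0 -70 0; 0 -65 0 -90 0; 0 -65 0 -90 0; 0 -65 0 -90 0"}}

```text
t: 11.55
tool_pos: [0.4154, -0.1686, 0.2545]
orientation: [3.13, -0.266, 0.002]
force: [0.4, -0.1, -0.1]
opening: 0.0931
gripper_force: 0.0
```

Run:
```python
from h import *
st(); m,im=cam('wrist','pl1')
u,v=map(int,proj(m,[.479,-.18,.093])); c=im[v-75:v+75,u-100:u+100]; cv2.imwrite('pics/c5.png',cv2.resize(c,None,fx=4,fy=4))
print(u-100,v-75,m['eye'])
import pickle; pickle.dump(m,open('pl1.pkl','wb'))
print(rel([.505-.065,.168+.011,.2]))
```

```text
11.55 [ 0.4154 -0.1686  0.2545] [ 3.13e+00 -2.66e-01  2.00e-03] F [ 0.4 -0.1 -0.1] op 0.0931 q [-0.5  -0.3   1.87  0.    1.57  1.24]
214 69 [ 0.48057025 -0.179544    0.39594256]
[ -33.7 -346.5   53.6]
```

View pics/c5.png

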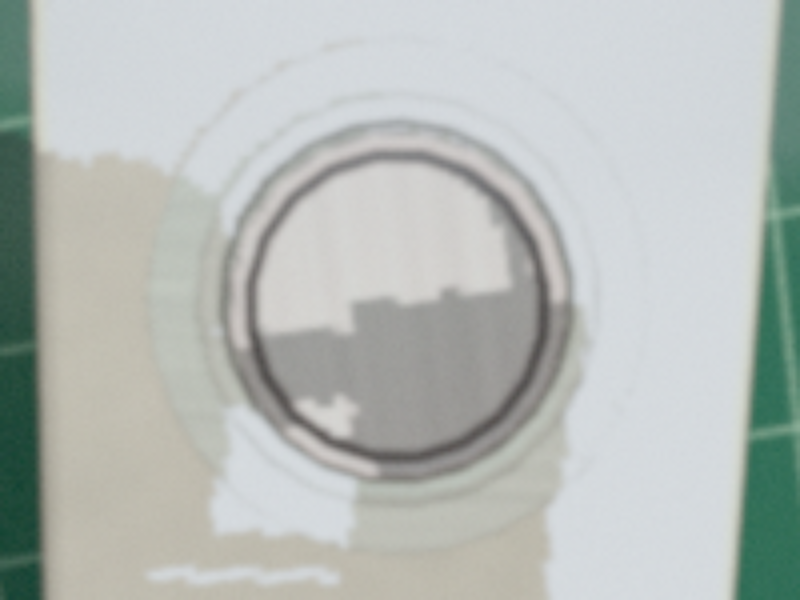

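{"fn": "arm_command", "kwargs": {"increments": "0 -5 -45 10 0; 0 -10 -95 20 0; 0 -15 -145 30 0; 0 -20 -195 40 0; 0 -24 -240 53 0"}}

```text
t: 12.1
tool_pos: [0.4311, 0.0736, 0.1999]
orientation: [3.13, -0.265, -0.003]
force: [0.6, 0.1, 0.4]
opening: 0.0934
gripper_force: 0.0
```

{"fn": "arm_command", "kwargs": {"increments": "0 -5 -50 0 0; 0 -10 -106 0 0; 0 -10 -106 0 0; 0 -10 -106 0 0"}}

```text
t: 12.5
tool_pos: [0.4387, 0.179, 0.1996]
orientation: [3.129, -0.26, -0.006]
force: [-1.3, -1.2, 0.3]
opening: 0.093
gripper_force: 0.0
```

Run:
```python
from h import *
s=st(); m,e,P=look([.505,.168],.021,'s1a'); print(m['eye'],rel([P[0],P[1],.031]))
m,im=cam('top'); b=im.astype(int); g=(~(b[...,1]-b[...,2]>25)).astype(np.uint8)
for p,z in(((.505,.168),.021),((.52,.277),.021),((.646,.298),.027),((.62,.045),.013)): fitc(g,[*p,z],m,z)
```

```text
12.5 [0.4387 0.179  0.1996] [ 3.129 -0.26  -0.006] F [-1.3 -1.2  0.3] op 0.093 q [ 0.28 -0.19  1.88 -0.    1.45  2.02]
px [312.3 136.9] ax [82.4 84.7] pred [313. 140.] P [0.5075 0.168  0.021 ] diam mm [63.  64.8]
[0.50459964 0.1683778  0.34073299] [ 69.7  -2.2 168.7]Traceback (most recent call last):
  File "<stdin>", line 4, in <module>
  File "h.py", line 30, in fitc
    e=cv2.fitEllipse(cv2.convexHull(c)); d=np.hypot(e[0][0]-u,e[0][1]-v)
cv2.error: OpenCV(4.12.0) /io/opencv/modules/imgproc/src/shapedescr.cpp:361: error: (-201:Incorrect size of input array) There should be at least 5 points to fit the ellipse in function 'fitEllipseNoDirect'
```

{"fn": "arm_command", "kwargs": {"increments": "0 35 -1 20 0; 0 69.5 -2 60 0; 0 69.5 -2 105 0; 0 69.5 -2 150 0; 0 69.5 -2 168.5 0"}}

```text
t: 13.1
tool_pos: [0.5052, 0.1647, 0.0278]
orientation: [3.127, -0.27, -0.012]
force: [-0.2, -0.8, 0.0]
opening: 0.0929
gripper_force: 0.0
```

{"fn": "arm_command", "kwargs": {"increments": "0.2 0 0 0 0; 1 0 0 0 0; 1 0 0 0 0; 1 0 0 0 0; 1 0 0 0 0"}}

```text
t: 13.6
tool_pos: [0.5102, 0.1681, 0.0354]
orientation: [-3.13, 0.265, -0.006]
force: [-0.2, -2.4, 7.3]
opening: 0.0621
gripper_force: 30.0
```

Run:
```python
from h import *
st(); print(rel([.5075,.168,.031]))
```

```text
13.6 [0.5102 0.1681 0.0354] [-3.13   0.265 -0.006] F [-0.2 -2.4  7.3] op 0.0621 q [ 0.22  0.17  1.85 -0.    1.12  1.96]
[-2.7  0.6  4.4]
```

{"fn": "arm_command", "kwargs": {"increments": "1 0 0 -30 0; 1 0 0 -70 0; 1 2 20 -110 0; 1 5 60 -140 0; 1 9 105 -140 0"}}

```text
t: 14.1
tool_pos: [0.503, 0.063, 0.1799]
orientation: [-3.129, 0.261, -0.016]
force: [0.7, -0.7, -0.7]
opening: 0.0617
gripper_force: 30.0
```

{"fn": "arm_command", "kwargs": {"increments": "1 4 50 0 0; 1 8 100 0 0; 1 13 150 0 0; 1 17 200 0 0; 1 21 243 0 0"}}

```text
t: 14.6
tool_pos: [0.4792, -0.1824, 0.1742]
orientation: [3.13, -0.266, 0.002]
force: [-0.1, 0.2, -0.9]
opening: 0.0624
gripper_force: 30.0
```

{"fn": "arm_command", "kwargs": {"increments": "1 0 0 0 0; 1 0 0 0 0; 1 0 0 0 0"}}

```text
t: 14.9
tool_pos: [0.4797, -0.1791, 0.1734]
orientation: [-3.13, 0.264, -0.0]
force: [0.5, 0.0, -0.4]
opening: 0.0618
gripper_force: 30.0
```

Run:
```python
from h import *
st(); print(rel([.4817,-.1805,.1234]))
```

```text
14.9 [ 0.4797 -0.1791  0.1734] [-3.13   0.264 -0.   ] F [ 0.5  0.  -0.4] op 0.0618 q [-0.46 -0.06  1.82  0.    1.39  1.28]
[ 2.2  1.1 50. ]
```

{"fn": "arm_command", "kwargs": {"increments": "1 2.2 1.1 15 0; 1 2.2 1.1 30 0; 1 2.2 1.1 40 0; 1 2.2 1.1 40 0; 1 2.2 1.1 40 0"}}

```text
t: 15.4
tool_pos: [0.4812, -0.1811, 0.1326]
orientation: [-3.13, 0.265, 0.002]
force: [0.4, 0.0, -1.0]
opening: 0.0618
gripper_force: 30.0
```

{"fn": "arm_command", "kwargs": {"increments": "1 0 0 3 0; 1 0 0 6 0; 1 0 0 9 0; 1 0 0 12 0; 1 0 0 13 0"}}

```text
t: 15.9
tool_pos: [0.482, -0.1818, 0.1232]
orientation: [3.13, -0.265, 0.001]
force: [-13.1, 7.0, 29.6]
opening: 0.0621
gripper_force: 30.0
```

{"fn": "arm_command", "kwargs": {"increments": "1 0 0 0 0; 1 0 0 0 0"}}

```text
t: 16.1
tool_pos: [0.4819, -0.1817, 0.1232]
orientation: [3.13, -0.265, 0.001]
force: [-11.0, 4.8, 23.7]
opening: 0.0621
gripper_force: 30.0
```

{"fn": "arm_command", "kwargs": {"increments": "0.2 0 0 0 0; 0.1 0 0 0 0; 0 0 0 0 0; 0 0 0 -25 0; 0 0 0 -65 0"}}

```text
t: 16.6
tool_pos: [0.4793, -0.1805, 0.1824]
orientation: [-3.128, 0.265, 0.01]
force: [0.1, -0.4, 0.8]
opening: 0.0925
gripper_force: 0.0
```

{"fn": "arm_command", "kwargs": {"increments": "0 -10 -45 -20 0; 0 -21 -95 -20 0; 0 -32 -143 -20 0; 0 -43 -190 -20 0; 0 -54 -235 -20 0"}}

```text
t: 17.1
tool_pos: [0.4674, 0.0611, 0.2052]
orientation: [-3.13, 0.266, -0.0]
force: [1.5, -0.4, 0.6]
opening: 0.093
gripper_force: 0.0
```

{"fn": "arm_command", "kwargs": {"increments": "0 -10 -45 10 0; 0 -21 -95 10 0; 0 -32 -143 10 0; 0 -43 -190 10 0; 0 -51 -223 10 0"}}

```text
t: 17.6
tool_pos: [0.4543, 0.2905, 0.195]
orientation: [-3.13, 0.263, 0.001]
force: [1.0, -1.0, 1.5]
opening: 0.0932
gripper_force: 0.0
```

{"fn": "arm_command", "kwargs": {"increments": "0 0 0 0 0; 0 0 0 0 0; 0 0 0 0 0; 0 0 0 0 0"}}

```text
t: 18.0
tool_pos: [0.4555, 0.2864, 0.1952]
orientation: [3.13, -0.268, -0.0]
force: [0.3, 0.6, -0.6]
opening: 0.0927
gripper_force: 0.0
```

```bash
sed -i 's/<300: continue/<300 or len(cv2.convexHull(c))<6: continue/' h.py
python3 - <<'E'
from h import *
s=st(); m,e,P=look([.52,.277],.021,'s2a'); print(m['eye'],rel([P[0],P[1],.031])); 
import pickle; pickle.dump((m,e),open('v.pkl','wb'))
m,im=cam('top'); b=im.astype(int); g=(~(b[...,1]-b[...,2]>25)).astype(np.uint8)
for p,z in(((.52,.277),.021),((.646,.298),.027),((.62,.045),.013)): fitc(g,[*p,z],m,z)
E
```

```text
18.0 [0.4555 0.2864 0.1952] [ 3.13  -0.268 -0.   ] F [ 0.3  0.6 -0.6] op 0.0927 q [ 0.47 -0.01  1.72 -0.    1.43  2.21]
px [312. 145.] ax [82.6 84.6] pred [311. 144.] P [0.519  0.2764 0.021 ] diam mm [62.7 64.2]
[0.52081014 0.27533225 0.33655199] [ 64.3  -0.9 164.3]
px [233.  234.7] ax [29.5 30.4] pred [241. 293.] P [0.6471 0.2981 0.021 ] diam mm [64.2 66.2]
px [233.  234.7] ax [29.5 30.4] pred [233. 235.] P [0.6462 0.2972 0.027 ] diam mm [63.9 65.8]
px [348.8 248.2] ax [29. 29.] pred [349. 248.] P [0.6195 0.0457 0.013 ] diam mm [63.2 63.3]
```

{"fn": "arm_command", "kwargs": {"increments": "0 32 -1 20 0; 0 64.3 -1 60 0; 0 64.3 -1 105 0; 0 64.3 -1 150 0; 0 64.3 -1 165 0"}}

```text
t: 18.6
tool_pos: [0.5154, 0.2753, 0.025]
orientation: [3.126, -0.268, -0.012]
force: [-13.7, -16.7, 117.9]
opening: 0.0925
gripper_force: 68.8
```

{"fn": "arm_command", "kwargs": {"increments": "0 0 0 0 0; 0 0 0 0 0; 0 0 0 0 0"}}

```text
t: 18.9
tool_pos: [0.5199, 0.2781, 0.0321]
orientation: [-3.129, 0.266, -0.004]
force: [-0.5, 0.6, 0.5]
opening: 0.093
gripper_force: 0.0
```

Run:
```python
from h import *
st(); print(rel([.519,.2764,.031]))
```

```text
18.9 [0.5199 0.2781 0.0321] [-3.129  0.266 -0.004] F [-0.5  0.6  0.5] op 0.093 q [ 0.4   0.3   1.7  -0.    1.14  2.14]
[-0.6  1.8  1.1]
```

{"fn": "arm_command", "kwargs": {"increments": "0.2 -0.6 1.8 0 0; 1 -0.6 1.8 0 0; 1 -0.6 1.8 0 0; 1 -0.6 1.8 0 0; 1 -0.6 1.8 0 0"}}

```text
t: 19.4
tool_pos: [0.5179, 0.2761, 0.0305]
orientation: [-3.13, 0.265, -0.0]
force: [-0.8, 0.8, 1.3]
opening: 0.0614
gripper_force: 30.0
```

{"fn": "arm_command", "kwargs": {"increments": "1 0 0 0 0; 1 0 0 0 0"}}

```text
t: 19.6
tool_pos: [0.5179, 0.2761, 0.0305]
orientation: [-3.13, 0.265, -0.0]
force: [-1.1, 0.6, 1.1]
opening: 0.0615
gripper_force: 30.0
```

Run:
```python
from h import *
st(); print(rel([.519,.2764,.031]),rel([.479,-.18,.19])); m,im=cam('wrist','g2'); a=cv2.imread('pics/s2a.png')[100:190,265:360]
cv2.imwrite('pics/c6.png',np.hstack([cv2.resize(im,(400,300)),cv2.resize(a,(317,300),interpolation=2)]))
```

```text
19.6 [0.5179 0.2761 0.0305] [-3.13   0.265 -0.   ] F [-1.1  0.6  1.1] op 0.0615 q [0.4  0.3  1.71 0.   1.14 2.14]
[ 1.1 -0.5 -0.5] [  38.5  456.2 -159.6]
```

View pics/c6.png

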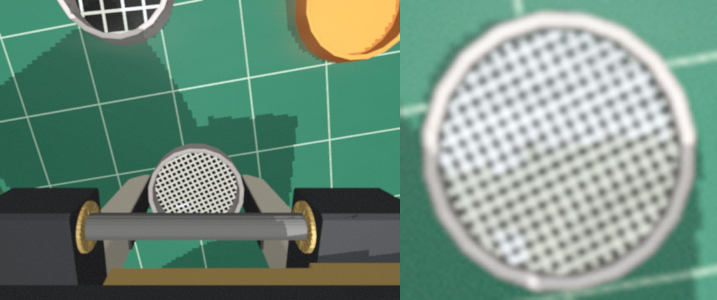

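{"fn": "arm_command", "kwargs": {"increments": "1 0 0 -30 0; 1 0 0 -70 0; 1 2 20 -110 0; 1 5 60 -150 0; 1 9 105 -158 0"}}

```text
t: 20.15
tool_pos: [0.511, 0.1732, 0.1927]
orientation: [-3.128, 0.261, -0.01]
force: [1.1, -0.6, -0.3]
opening: 0.0614
gripper_force: 30.0
```

{"fn": "arm_command", "kwargs": {"increments": "1 4 50 0 0; 1 8 100 0 0; 1 13 150 0 0; 1 17 200 0 0; 1 19 235 0 0"}}

```text
t: 20.65
tool_pos: [0.4876, -0.0651, 0.1879]
orientation: [3.13, -0.267, 0.0]
force: [0.5, 0.2, -0.1]
opening: 0.0613
gripper_force: 30.0
```

{"fn": "arm_command", "kwargs": {"increments": "1 4 50 0 0; 1 9 100 0 0; 1 9 116 0 0; 1 9 116 0 0; 1 9 116 0 0"}}

```text
t: 21.15
tool_pos: [0.4774, -0.178, 0.1876]
orientation: [-3.13, 0.267, 0.001]
force: [-0.6, 0.8, -1.2]
opening: 0.0616
gripper_force: 30.0
```

{"fn": "arm_command", "kwargs": {"increments": "1 0 0 0 0; 1 0 0 0 0"}}

```text
t: 21.35
tool_pos: [0.4779, -0.177, 0.1879]
orientation: [-3.13, 0.263, 0.0]
force: [-0.4, 0.5, -0.2]
opening: 0.0612
gripper_force: 30.0
```

Run:
```python
from h import *
st(); print(rel([.4779,-.1798,.1345]))
```

```text
21.35 [ 0.4779 -0.177   0.1879] [-3.13   0.263  0.   ] F [-0.4  0.5 -0.2] op 0.0612 q [-0.46 -0.08  1.81  0.    1.42  1.28]
[ 0.5  2.8 53.4]
```

{"fn": "arm_command", "kwargs": {"increments": "1 0.5 2.8 15 0; 1 0.5 2.8 30 0; 1 0.5 2.8 43 0; 1 0.5 2.8 43 0; 1 0.5 2.8 43 0"}}

```text
t: 21.85
tool_pos: [0.4771, -0.1807, 0.144]
orientation: [-3.13, 0.265, 0.003]
force: [0.8, -0.2, 0.8]
opening: 0.0616
gripper_force: 30.0
```

{"fn": "arm_command", "kwargs": {"increments": "1 0 0 3 0; 1 0 0 6 0; 1 0 0 9 0; 1 0 0 12 0; 1 0 0 13 0"}}

```text
t: 22.35
tool_pos: [0.4781, -0.1813, 0.1343]
orientation: [3.13, -0.265, 0.002]
force: [-10.9, 5.3, 25.3]
opening: 0.0614
gripper_force: 30.1
```

{"fn": "arm_command", "kwargs": {"increments": "1 0 0 0 0; 1 0 0 0 0"}}

```text
t: 22.55
tool_pos: [0.4781, -0.1812, 0.1343]
orientation: [3.13, -0.265, 0.002]
force: [-8.4, 4.9, 17.3]
opening: 0.061
gripper_force: 30.0
```

{"fn": "arm_command", "kwargs": {"increments": "0.2 0 0 0 0; 0.1 0 0 0 0; 0 0 0 0 0; 0 0 0 -25 0; 0 0 0 -65 0"}}

```text
t: 23.05
tool_pos: [0.4755, -0.18, 0.1941]
orientation: [-3.128, 0.265, 0.01]
force: [1.0, -0.6, -0.4]
opening: 0.0918
gripper_force: 0.0
```

{"fn": "arm_command", "kwargs": {"increments": "0 2 -45 -20 0; 0 4 -95 -20 0; 0 6 -143 -20 0; 0 8 -190 -20 0; 0 10 -235 -20 0"}}

```text
t: 23.55
tool_pos: [0.5271, 0.0509, 0.2168]
orientation: [-3.13, 0.265, -0.0]
force: [1.2, -1.6, -0.0]
opening: 0.0932
gripper_force: 0.0
```

{"fn": "arm_command", "kwargs": {"increments": "0 2 -48 10 0; 0 4 -96 10 0; 0 6 -144 10 0; 0 8 -192 10 0; 0 9 -230 10 0"}}

```text
t: 24.05
tool_pos: [0.5746, 0.2769, 0.2063]
orientation: [-3.13, 0.264, 0.001]
force: [0.1, -0.7, 0.0]
opening: 0.0929
gripper_force: 0.0
```

{"fn": "arm_command", "kwargs": {"increments": "0 0 -32 0 0; 0 0 -32 0 0; 0 0 -32 0 0; 0 0 -32 0 0; 0 0 -32 0 0"}}

```text
t: 24.55
tool_pos: [0.5802, 0.3044, 0.207]
orientation: [3.13, -0.268, -0.0]
force: [0.5, 0.7, 0.3]
opening: 0.0926
gripper_force: 0.0
```

Run:
```python
from h import *
s=st(); m,e,P=look([.646,.297],.027,'s4a'); print(m['eye'],rel([P[0],P[1],.033]))
```

```text
24.55 [0.5802 0.3044 0.207 ] [ 3.13  -0.268 -0.   ] F [0.5 0.7 0.3] op 0.0926 q [ 0.41  0.3   1.37 -0.    1.48  2.15]
px [306.8 141.6] ax [81.2 83.5] pred [308. 143.] P [0.6469 0.2979 0.027 ] diam mm [62.6 64.4]
[0.64554839 0.29329049 0.34831728] [ 66.8  -4.9 174.1]
```

{"fn": "arm_command", "kwargs": {"increments": "0 35 -2 20 0; 0 66.8 -4.9 60 0; 0 66.8 -4.9 105 0; 0 66.8 -4.9 140 0; 0 66.8 -4.9 155 0"}}

```text
t: 25.1
tool_pos: [0.6442, 0.297, 0.0467]
orientation: [3.127, -0.268, -0.01]
force: [-1.0, -0.8, 0.0]
opening: 0.093
gripper_force: 0.0
```

{"fn": "arm_command", "kwargs": {"increments": "0 0 0 0 0; 0 0 0 0 0; 0 0 0 0 0"}}

```text
t: 25.4
tool_pos: [0.6488, 0.3, 0.0557]
orientation: [-3.128, 0.265, -0.007]
force: [-0.7, 0.3, 0.1]
opening: 0.0927
gripper_force: 0.0
```

Run:
```python
from h import *
st(); print(rel([.6469,.2979,.033]))
```

```text
25.4 [0.6488 0.3    0.0557] [-3.128  0.265 -0.007] F [-0.7  0.3  0.1] op 0.0927 q [0.36 0.57 1.29 0.   1.27 2.1 ]
[-1.6  2.4 22.7]
```

{"fn": "arm_command", "kwargs": {"increments": "0 -1.6 2.4 10 0; 0 -1.6 2.4 18 0; 0.2 -1.6 2.4 22 0; 0.6 -1.6 2.4 22.7 0; 1 -1.6 2.4 22.7 0"}}

```text
t: 25.9
tool_pos: [0.6445, 0.297, 0.0287]
orientation: [3.13, -0.265, -0.001]
force: [-0.8, 0.8, -0.5]
opening: 0.0737
gripper_force: 0.0
```

{"fn": "arm_command", "kwargs": {"increments": "1 0 0 0 0; 1 0 0 0 0; 1 0 0 0 0; 1 0 0 0 0; 1 0 0 0 0"}}

```text
t: 26.4
tool_pos: [0.645, 0.2972, 0.0295]
orientation: [-3.13, 0.265, -0.001]
force: [-0.7, 0.9, 0.9]
opening: 0.062
gripper_force: 30.0
```

Run:
```python
from h import *
st(); print(rel([.6469,.2979,.033]),rel([.479,-.18,.205]))
```

```text
26.4 [0.645  0.2972 0.0295] [-3.13e+00  2.65e-01 -1.00e-03] F [-0.7  0.9  0.9] op 0.062 q [0.36 0.59 1.32 0.   1.23 2.1 ]
[ 1.8 -1.  -3.5] [ -83.2  498.3 -175.6]
```

{"fn": "arm_command", "kwargs": {"increments": "1 0 0 -30 0; 1 0 0 -75 0; 1 -3 20 -120 0; 1 -10 60 -165 0; 1 -18 105 -175 0"}}

```text
t: 26.9
tool_pos: [0.6129, 0.2027, 0.2078]
orientation: [-3.128, 0.262, -0.011]
force: [1.2, -0.7, -0.3]
opening: 0.0621
gripper_force: 30.0
```

{"fn": "arm_command", "kwargs": {"increments": "1 -8 50 0 0; 1 -17 100 0 0; 1 -25 150 0 0; 1 -34 200 0 0; 1 -40 235 0 0"}}

```text
t: 27.4
tool_pos: [0.5309, -0.0254, 0.2025]
orientation: [3.13, -0.267, 0.0]
force: [-0.2, -0.4, -1.1]
opening: 0.0618
gripper_force: 30.0
```

{"fn": "arm_command", "kwargs": {"increments": "1 -8 50 0 0; 1 -17 100 0 0; 1 -25 140 0 0; 1 -27 158 0 0; 1 -27 158 0 0"}}

```text
t: 27.9
tool_pos: [0.478, -0.1767, 0.2025]
orientation: [3.129, -0.271, 0.0]
force: [-0.3, 0.3, -0.8]
opening: 0.0622
gripper_force: 30.0
```

{"fn": "arm_command", "kwargs": {"increments": "1 0 0 0 0; 1 0 0 0 0"}}

```text
t: 28.1
tool_pos: [0.4793, -0.1733, 0.2024]
orientation: [-3.13, 0.264, -0.0]
force: [0.8, 0.4, -0.6]
opening: 0.0623
gripper_force: 30.0
```

Run:
```python
from h import *
st(); print(rel([.4772,-.1797,.1495]))
```

```text
28.1 [ 0.4793 -0.1733  0.2024] [-3.13   0.264 -0.   ] F [ 0.8  0.4 -0.6] op 0.0623 q [-0.45 -0.09  1.79  0.    1.44  1.29]
[-1.   6.7 52.9]
```

{"fn": "arm_command", "kwargs": {"increments": "1 -1 6.7 12 0; 1 -1 6.7 28 0; 1 -1 6.7 42 0; 1 -1 6.7 42 0; 1 -1 6.7 42 0"}}

```text
t: 28.6
tool_pos: [0.4765, -0.1803, 0.1598]
orientation: [-3.13, 0.265, 0.002]
force: [-0.7, -0.2, -0.4]
opening: 0.0623
gripper_force: 30.0
```

{"fn": "arm_command", "kwargs": {"increments": "1 0 0 3 0; 1 0 0 6 0; 1 0 0 9 0; 1 0 0 12 0; 1 0 0 13 0"}}

```text
t: 29.1
tool_pos: [0.4775, -0.181, 0.1493]
orientation: [3.13, -0.265, 0.002]
force: [-6.9, 3.7, 19.6]
opening: 0.0618
gripper_force: 30.0
```

{"fn": "arm_command", "kwargs": {"increments": "1 0 0 0 0; 1 0 0 0 0"}}

```text
t: 29.3
tool_pos: [0.4774, -0.181, 0.1493]
orientation: [3.13, -0.265, 0.002]
force: [-5.0, 2.1, 13.4]
opening: 0.0622
gripper_force: 30.0
```

{"fn": "arm_command", "kwargs": {"increments": "0.2 0 0 0 0; 0.1 0 0 0 0; 0 0 0 0 0; 0 0 0 -25 0; 0 0 0 -65 0"}}

```text
t: 29.8
tool_pos: [0.4747, -0.1798, 0.2096]
orientation: [-3.128, 0.265, 0.01]
force: [1.7, -1.0, 0.4]
opening: 0.0922
gripper_force: 0.0
```

{"fn": "arm_command", "kwargs": {"increments": "0 7 -48 0 0; 0 14 -96 0 0; 0 20 -144 0 0; 0 27 -192 0 0; 0 35 -240 10 0"}}

```text
t: 30.3
tool_pos: [0.5529, 0.0518, 0.2037]
orientation: [-3.13, 0.266, -0.005]
force: [0.7, 0.1, 0.0]
opening: 0.0928
gripper_force: 0.0
```

{"fn": "arm_command", "kwargs": {"increments": "0 0 0 5 0; 0 0 0 5 0; 0 0 0 5 0; 0 0 0 5 0"}}

```text
t: 30.7
tool_pos: [0.5518, 0.0485, 0.1978]
orientation: [3.13, -0.268, 0.001]
force: [0.5, -0.2, 0.3]
opening: 0.093
gripper_force: 0.0
```

Run:
```python
from h import *
s=st(); m,e,P=look([.6185,.045],.013,'l1'); print(m['eye'],rel([P[0],P[1],.031]))
```

```text
30.7 [0.5518 0.0485 0.1978] [ 3.13e+00 -2.68e-01  1.00e-03] F [ 0.5 -0.2  0.3] op 0.093 q [-0.    0.03  1.68 -0.    1.43  1.74]
px [303.4 141.6] ax [80.5 82.3] pred [303. 142.] P [0.6191 0.0447 0.013 ] diam mm [63.  64.4]
[0.61705485 0.0374226  0.33912144] [ 66.8  -7.7 167. ]
```

{"fn": "arm_command", "kwargs": {"increments": "0 35 -4 20 0; 0 66.8 -7.7 60 0; 0 66.8 -7.7 100 0; 0 66.8 -7.7 135 0; 0 66.8 -7.7 145 0"}}

```text
t: 31.25
tool_pos: [0.6157, 0.045, 0.0477]
orientation: [3.129, -0.268, -0.012]
force: [-0.6, -0.5, -0.1]
opening: 0.0928
gripper_force: 0.0
```

{"fn": "arm_command", "kwargs": {"increments": "0 0 0 0 0; 0 0 0 0 0; 0 0 0 0 0; 0 0 0 0 0"}}

```text
t: 31.65
tool_pos: [0.6205, 0.0462, 0.055]
orientation: [-3.13, 0.265, -0.006]
force: [-0.0, -0.7, -0.1]
opening: 0.093
gripper_force: 0.0
```

Run:
```python
from h import *
st(); print(rel([.6191,.0447,.031]))
```

```text
31.65 [0.6205 0.0462 0.055 ] [-3.13   0.265 -0.006] F [-0.  -0.7 -0.1] op 0.093 q [-0.01  0.35  1.6   0.    1.2   1.73]
[-1.3  1.8 24. ]
```

{"fn": "arm_command", "kwargs": {"increments": "0 -1.3 1.8 8 0; 0 -1.3 1.8 15 0; 0 -1.3 1.8 19 0; 0.1 -1.3 1.8 21.5 0; 0.1 -1.3 1.8 21.5 0"}}

```text
t: 32.15
tool_pos: [0.6167, 0.0447, 0.03]
orientation: [3.13, -0.265, -0.002]
force: [-0.8, -0.4, -0.9]
opening: 0.0847
gripper_force: 0.0
```

{"fn": "arm_command", "kwargs": {"increments": "0.1 0 0 0 0; 0.1 0 0 0 0"}}

```text
t: 32.35
tool_pos: [0.6176, 0.0447, 0.0312]
orientation: [-3.13, 0.265, -0.001]
force: [0.0, 0.3, 0.3]
opening: 0.0835
gripper_force: 0.0
```

{"fn": "arm_command", "kwargs": {"increments": "0.5 1 0 0.5 0; 1 1 0 0.5 0; 1 1 0 0.5 0; 1 1 0 0.5 0; 1 1 0 0.5 0"}}

```text
t: 32.85
tool_pos: [0.6184, 0.0445, 0.0305]
orientation: [-3.13, 0.265, -0.0]
force: [-0.6, 0.5, 0.4]
opening: 0.0602
gripper_force: 30.0
```

Run:
```python
from h import *
st(); print(rel([.6191,.0447,.031]),rel([.479,-.18,.215]))
```

```text
32.85 [0.6184 0.0445 0.0305] [-3.13   0.265 -0.   ] F [-0.6  0.5  0.4] op 0.0602 q [-0.01  0.38  1.61  0.    1.16  1.73]
[ 0.6 -0.3 -0.5] [ -99.6  244.8 -184.5]
```

{"fn": "arm_command", "kwargs": {"increments": "1 0 0 -30 0; 1 0 0 -75 0; 1 -5 12 -120 0; 1 -20 40 -165 0; 1 -35 80 -185 0"}}

```text
t: 33.35
tool_pos: [0.5724, -0.0265, 0.219]
orientation: [-3.13, 0.261, -0.009]
force: [-0.2, -1.6, 0.2]
opening: 0.0602
gripper_force: 30.0
```

{"fn": "arm_command", "kwargs": {"increments": "1 -18 45 0 0; 1 -36 90 0 0; 1 -54 135 0 0; 1 -64 160 0 0; 1 -64 163 0 0"}}

```text
t: 33.85
tool_pos: [0.4789, -0.1796, 0.2147]
orientation: [3.129, -0.271, -0.0]
force: [-0.1, -0.6, -0.4]
opening: 0.0603
gripper_force: 30.0
```

{"fn": "arm_command", "kwargs": {"increments": "1 0 0 0 0; 1 0 0 0 0; 1 0 0 0 0"}}

```text
t: 34.15
tool_pos: [0.4811, -0.176, 0.2145]
orientation: [-3.13, 0.263, 0.0]
force: [-0.2, -0.1, -0.6]
opening: 0.0598
gripper_force: 30.0
```

Run:
```python
from h import *
st(); print(rel([.4784,-.1799,.1725])); m,im=cam('scene'); cv2.imwrite('pics/c7.png',cv2.resize(im[200:400,120:320],(600,600),interpolation=2))
```

```text
34.15 [ 0.4811 -0.176   0.2145] [-3.13   0.263  0.   ] F [-0.2 -0.1 -0.6] op 0.0598 q [-0.45 -0.09  1.77  0.    1.47  1.29]
[-2.   4.3 42. ]
```

View pics/c7.png

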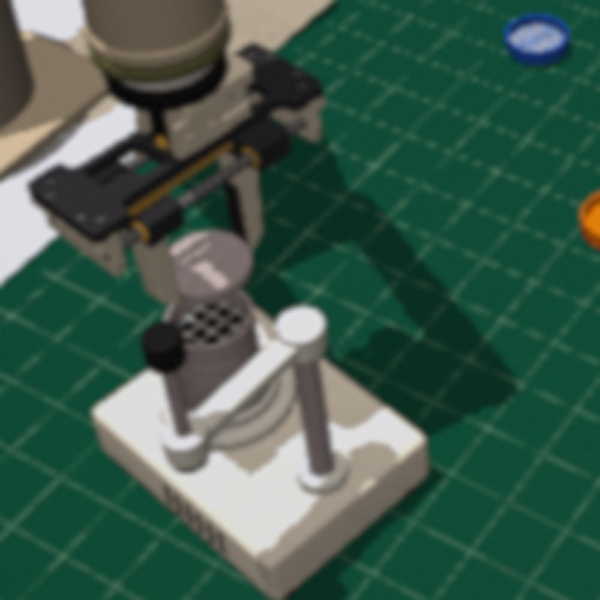

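{"fn": "arm_command", "kwargs": {"increments": "1 -2 4.3 10 0; 1 -2 4.3 22 0; 1 -2 4.3 32 0; 1 -2 4.3 32 0; 1 -2 4.3 32 0"}}

```text
t: 34.7
tool_pos: [0.4775, -0.1807, 0.1819]
orientation: [-3.13, 0.265, 0.002]
force: [0.1, -0.6, -0.0]
opening: 0.0599
gripper_force: 30.0
```

{"fn": "arm_command", "kwargs": {"increments": "1 0 0 3 0; 1 0 0 6 0; 1 0 0 9 0; 1 0 0 11 0; 1 0 0 12.5 0"}}

```text
t: 35.2
tool_pos: [0.4786, -0.1812, 0.1723]
orientation: [3.13, -0.265, 0.003]
force: [-6.6, 3.6, 22.8]
opening: 0.0599
gripper_force: 30.2
```

{"fn": "arm_command", "kwargs": {"increments": "1 0 0 0 0; 1 0 0 0 0"}}

```text
t: 35.4
tool_pos: [0.4786, -0.1812, 0.1724]
orientation: [3.13, -0.265, 0.003]
force: [-4.1, 2.3, 13.6]
opening: 0.0599
gripper_force: 30.0
```

{"fn": "arm_command", "kwargs": {"increments": "0.2 0 0 0 0; 0.1 0 0 0 0; 0 0 0 0 0; 0 0 0 -25 0; 0 0 0 -65 0"}}

```text
t: 35.9
tool_pos: [0.4759, -0.18, 0.2323]
orientation: [-3.128, 0.265, 0.01]
force: [0.7, -0.9, 0.9]
opening: 0.0924
gripper_force: 0.0
```

{"fn": "arm_command", "kwargs": {"increments": "0 -20 20 -40 0; 0 -50 40 -80 0; 0 -60 60 -115 0; 0 -60 60 -130 0; 0 -60 60 -130 0"}}

```text
t: 36.4
tool_pos: [0.4094, -0.2308, 0.3676]
orientation: [3.128, -0.267, 0.007]
force: [0.2, -0.1, 0.1]
opening: 0.0934
gripper_force: 0.0
```

{"fn": "arm_command", "kwargs": {"increments": "0 0 0 0 0; 0 0 0 0 0"}}

```text
t: 36.6
tool_pos: [0.4086, -0.2291, 0.3625]
orientation: [-3.128, 0.264, 0.005]
force: [0.7, -0.4, -0.9]
opening: 0.093
gripper_force: 0.0
```

Run:
```python
from h import *
import pickle
st(); m,im=cam('wrist','k1'); pickle.dump(m,open('k1.pkl','wb')); cv2.imwrite('pics/k1v.png',im[:300]); print(m['eye'])
for p in([.479,-.18,.155],[.575,-.3,.3],[.582,-.2,.213]): print(np.round(proj(m,p)))
```

```text
36.6 [ 0.4086 -0.2291  0.3625] [-3.128  0.264  0.005] F [ 0.7 -0.4 -0.9] op 0.093 q [-0.62 -0.24  1.63  0.    1.75  1.12]
[ 0.47437361 -0.24039243  0.50358511]
[242. 148.]
[ 414. -126.]
[223. -20.]
```

View pics/k1v.png

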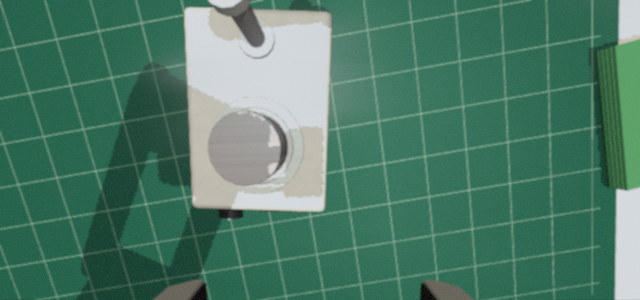

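{"fn": "arm_command", "kwargs": {"increments": "0 35 15 -20 0; 0 65 30 -35 0; 0 65 42 -40 0; 0 65 42 -40 0; 0 65 42 -40 0"}}

```text
t: 37.15
tool_pos: [0.4651, -0.2819, 0.404]
orientation: [-3.129, 0.266, 0.003]
force: [-0.3, 0.1, 0.2]
opening: 0.0929
gripper_force: 0.0
```

Run:
```python
from h import *
import pickle
st(); m,im=cam('wrist','k2'); pickle.dump(m,open('k2.pkl','wb')); a=(im.max(2)<75).astype(np.uint8); a[262:]=0
cs,_=cv2.findContours(a,0,2)
for c in cs:
    if cv2.contourArea(c)>200: print(np.round(cv2.fitEllipse(c),1) if 0 else cv2.boundingRect(c),np.round(cv2.minEnclosingCircle(c)[0],1),cv2.contourArea(c))
print(np.round(proj(m,[.575,-.3,.3])))
```

```text
37.15 [ 0.4651 -0.2819  0.404 ] [-3.129e+00  2.660e-01  3.000e-03] F [-0.3  0.1  0.2] op 0.0929 q [-0.64 -0.03  1.36  0.    1.81  1.1 ]
(172, 255, 46, 7) [194.5 257.5] 242.0
(100, 249, 35, 13) [117.  257.5] 315.0
(134, 245, 37, 17) [152.  254.5] 433.5
(95, 214, 35, 37) [111.2 233. ] 892.5
(102, 183, 17, 30) [108.4 198.1] 241.0
(114, 171, 31, 39) [131.5 188.7] 658.0
(114, 133, 31, 40) [126.3 153.6] 605.5
(530, 110, 18, 121) [539. 170.] 390.5
(302, 38, 39, 26) [321.   55.5] 377.5
[312.  59.]
```

{"fn": "arm_command", "kwargs": {"increments": "0 40 0 0 0; 0 40 0 0 0; 0 40 0 0 0; 0 40 0 0 0"}}

```text
t: 37.6
tool_pos: [0.5044, -0.2886, 0.4058]
orientation: [3.13, -0.265, 0.001]
force: [0.2, 0.9, 0.6]
opening: 0.0928
gripper_force: 0.0
```

Run:
```python
from h import *
import pickle
st(); m,im=cam('wrist','k3'); pickle.dump(m,open('k3.pkl','wb')); a=(im.max(2)<75).astype(np.uint8); a[262:]=0
cs,_=cv2.findContours(a,0,2)
for c in cs:
    if cv2.contourArea(c)>200: print(cv2.boundingRect(c),np.round(cv2.minEnclosingCircle(c)[0],1),cv2.contourArea(c))
print(np.round(proj(m,[.575,-.3,.3])))
cv2.imwrite('pics/k23.png',np.vstack([cv2.imread('pics/k2.png')[:280],im[:280]]))
```

```text
37.6 [ 0.5044 -0.2886  0.4058] [ 3.13e+00 -2.65e-01  1.00e-03] F [0.2 0.9 0.6] op 0.0928 q [-0.61  0.07  1.26 -0.    1.81  1.13]
(95, 242, 35, 20) [112.1 255.3] 500.0
(128, 240, 38, 22) [146.5 251.5] 554.5
(97, 207, 26, 36) [107.2 225.5] 515.0
(117, 203, 21, 35) [129.2 219.3] 312.0
(526, 173, 16, 86) [534.5 215.5] 318.5
(112, 165, 32, 38) [127.5 183.5] 871.5
(118, 128, 20, 36) [123.6 145.5] 267.0
(133, 122, 20, 38) [144.1 140.2] 233.5
(302, 113, 38, 40) [319.9 132.6] 1100.0
(48, 0, 46, 45) [68.8 22.6] 786.0
(8, 0, 56, 32) [35.2  9. ] 1319.0
[312. 133.]
```

View pics/k23.png

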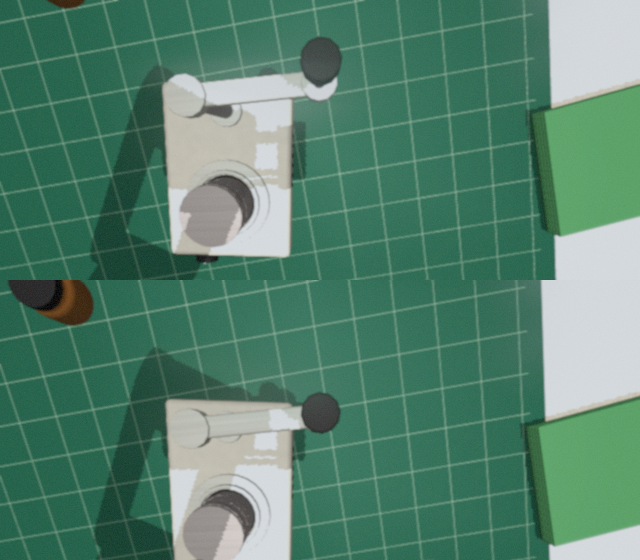

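Run:
```python
from h import *
import pickle
m2,m3=[pickle.load(open(f'k{i}.pkl','rb')) for i in(2,3)]
print(tri([(m2,321,60),(m3,320.5,133)])); P=onz(m3,320.5,133,.300); print(P)
k=P[:2]; C=np.array([.582,-.201]); v=k-C; print(np.hypot(*v), np.arctan2(v[1],v[0]))
v=v/np.hypot(*v)*.105; C=k-v; print('C',C); print(rel([k[0],k[1],.295]))
r=R.from_rotvec(robot.read_state()['orientation'])
for i,a in enumerate(np.append(np.arange(0.1,1.5,.1),np.pi-.201-np.arctan2(v[1],v[0])%(2*np.pi))):
    a=-abs(a); c,s=np.cos(a),np.sin(a); n=C+[c*v[0]-s*v[1],s*v[0]+c*v[1]]; print(round(a,2),(1000*r.inv().apply(np.append(n-k,0))).round(1)[:2],n.round(4))
```

```text
[ 0.57445218 -0.30491966  0.29605771]
[ 0.57436975 -0.30487921  0.3       ]
0.1041590641265525 -1.6441177077192248
C [ 0.5820616  -0.20016132]
[ 71.6   4.  111.3]
-0.1 [-10.5   0.5] [ 0.564  -0.3036]
-0.2 [-21.   -0.1] [ 0.5537 -0.3013]
-0.3 [-31.3  -1.7] [ 0.5438 -0.2979]
-0.4 [-41.5  -4.3] [ 0.5342 -0.2936]
-0.5 [-51.3  -8. ] [ 0.5251 -0.2884]
-0.6 [-60.8 -12.6] [ 0.5166 -0.2822]
-0.7 [-69.7 -18.1] [ 0.5087 -0.2753]
-0.8 [-78.  -24.5] [ 0.5016 -0.2676]
-0.9 [-85.7 -31.7] [ 0.4953 -0.2592]
-1.0 [-92.6 -39.6] [ 0.4898 -0.2503]
-1.1 [-98.6 -48.1] [ 0.4852 -0.2408]
-1.2 [-103.8  -57.3] [ 0.4817 -0.2309]
-1.3 [-108.1  -66.9] [ 0.4791 -0.2208]
-1.4 [-111.3  -76.8] [ 0.4776 -0.2104]
-1.7 [-115.  -107.9] [ 0.4792 -0.1792]
```

{"fn": "arm_command", "kwargs": {"increments": "0 20 1 15 -0.14; 0 40 2 30 -0.28; 0 60 3 45 -0.42; 0 71.6 4 60 -0.56; 0 71.6 4 60 -0.70"}}

```text
t: 38.15
tool_pos: [0.5746, -0.3047, 0.3427]
orientation: [-3.027, -0.832, 0.003]
force: [-0.4, 1.6, -0.5]
opening: 0.0929
gripper_force: 0.0
```

{"fn": "arm_command", "kwargs": {"increments": "0 0 0 0 -0.14; 0 0 0 0 -0.28; 0 0 0 0 -0.42; 0 0 0 0 -0.56; 0 0 0 0 -0.70"}}

```text
t: 38.65
tool_pos: [0.5744, -0.3052, 0.3466]
orientation: [2.559, 1.819, 0.001]
force: [0.4, -0.1, 0.1]
opening: 0.0932
gripper_force: 0.0
```

{"fn": "arm_command", "kwargs": {"increments": "0 0 0 0 -0.14; 0 0 0 0 -0.26; 0.3 0 0 0 -0.26; 0.4 0 0 0 -0.26; 0.4 0 0 0 -0.26"}}

```text
t: 39.15
tool_pos: [0.5747, -0.3051, 0.3457]
orientation: [2.311, 2.127, 0.0]
force: [0.5, -0.3, -0.7]
opening: 0.0737
gripper_force: 0.0
```

Run:
```python
from h import *
s=st(); M=R.from_rotvec(s['orientation']).as_matrix(); print('yaw',np.arctan2(M[1,0],M[0,0]),rel([.5744,-.3049,.295]))
```

```text
39.15 [ 0.5747 -0.3051  0.3457] [2.311 2.127 0.   ] F [ 0.5 -0.3 -0.7] op 0.0737 q [-0.57  0.25  1.17 -0.    1.72 -0.48]
yaw 1.4878098223551752 [ 0.2 -0.4 50.7]
```

{"fn": "arm_command", "kwargs": {"increments": "0.5 0.2 -0.4 20 0; 0.5 0.2 -0.4 40 0; 0.5 0.2 -0.4 48 0; 0.5 0.2 -0.4 50 0; 0.6 0.2 -0.4 50 0"}}

```text
t: 39.65
tool_pos: [0.5746, -0.3049, 0.2956]
orientation: [2.309, 2.13, 0.0]
force: [0.8, 0.7, 0.2]
opening: 0.0422
gripper_force: 0.0
```

{"fn": "arm_command", "kwargs": {"increments": "1 0 0 0 0; 1 0 0 0 0; 1 0 0 0 0; 1 0 0 0 0; 1 0 0 0 0"}}

```text
t: 40.15
tool_pos: [0.5749, -0.3051, 0.2961]
orientation: [2.307, 2.13, 0.001]
force: [1.1, -0.3, 3.9]
opening: 0.0231
gripper_force: 30.0
```

{"fn": "arm_command", "kwargs": {"increments": "1 0 0 0 0; 1 0 0 0 0; 1 0 0 0 0"}}

```text
t: 40.45
tool_pos: [0.5747, -0.3051, 0.2954]
orientation: [2.308, 2.13, 0.0]
force: [2.0, -1.3, 3.5]
opening: 0.0234
gripper_force: 30.0
```

Now swing back, 0.08 rad a row.

{"fn": "arm_command", "kwargs": {"increments": "1 0.3 -8.4 0 0.08; 1 1.3 -16.7 0 0.16; 1 3 -24.9 0 0.24; 1 5.3 -33 0 0.32; 1 8.3 -40.9 0 0.4"}}

```text
t: 40.95
tool_pos: [0.5341, -0.2936, 0.2951]
orientation: [2.688, 1.625, -0.0]
force: [1.2, -2.3, 3.4]
opening: 0.0233
gripper_force: 30.0
```

{"fn": "arm_command", "kwargs": {"increments": "1 0.3 -8.4 0 0.08; 1 1.3 -16.7 0 0.16; 1 3 -24.9 0 0.24; 1 5.3 -33 0 0.32; 1 8.3 -40.9 0 0.4"}}

```text
t: 41.45
tool_pos: [0.5015, -0.2673, 0.2951]
orientation: [2.958, 1.058, -0.001]
force: [1.2, -2.1, 2.5]
opening: 0.0232
gripper_force: 30.0
```

Run:
```python
from h import *
s=st(); M=R.from_rotvec(s['orientation']).as_matrix(); p=np.array(s['tool_pos'])[:2]-[.58206,-.20016]; print('yaw',np.arctan2(M[1,0],M[0,0]),np.hypot(*p),np.arctan2(-p[1],-p[0]))
```

```text
41.45 [ 0.5015 -0.2673  0.2951] [ 2.958e+00  1.058e+00 -1.000e-03] F [ 1.2 -2.1  2.5] op 0.0232 q [-0.58  0.03  1.5  -0.    1.61  0.3 ]
yaw 0.6869555607744677 0.10486904997317543 0.6948154070710703
```

{"fn": "arm_command", "kwargs": {"increments": "1 0.3 -8.4 0 0.08; 1 1.3 -16.7 0 0.16; 1 3 -24.9 0 0.24; 1 5.3 -33 0 0.32; 1 8.3 -40.9 0 0.4"}}

```text
t: 41.95
tool_pos: [0.4817, -0.2304, 0.295]
orientation: [3.109, 0.449, -0.001]
force: [-0.1, -1.2, 3.2]
opening: 0.0231
gripper_force: 30.0
```

{"fn": "arm_command", "kwargs": {"increments": "1 0.3 -8.4 0 0.08; 1 1.3 -16.7 0 0.16; 1 3 -24.9 0 0.24; 1 5.3 -33 0 0.32; 1 7.5 -38.9 0 0.38"}}

```text
t: 42.45
tool_pos: [0.4777, -0.1907, 0.295]
orientation: [3.138, -0.146, -0.002]
force: [-1.0, -2.9, 2.7]
opening: 0.0231
gripper_force: 30.0
```

{"fn": "arm_command", "kwargs": {"increments": "1 0.1 -2 0 0.02; 1 0.2 -4 0 0.04; 1 0.3 -6 0 0.06; 1 0.3 -6 0 0.06; 1 0.3 -6 0 0.06"}}

```text
t: 42.95
tool_pos: [0.4785, -0.1847, 0.2947]
orientation: [-3.132, 0.234, 0.003]
force: [-5.1, 0.4, 2.6]
opening: 0.0234
gripper_force: 30.0
```

{"fn": "arm_command", "kwargs": {"increments": "1 0.1 -2 0 0.02; 1 0.2 -4 0 0.04; 1 0.3 -6 0 0.05; 1 0.3 -6 0 0.05"}}

```text
t: 43.35
tool_pos: [0.4795, -0.1793, 0.2946]
orientation: [3.126, -0.313, -0.004]
force: [-5.0, -1.9, 2.6]
opening: 0.0235
gripper_force: 30.0
```

Run:
```python
from h import *
s=st(); M=R.from_rotvec(s['orientation']).as_matrix(); p=np.array(s['tool_pos'])[:2]-[.58206,-.20016]; print('yaw',np.arctan2(M[1,0],M[0,0]),np.hypot(*p),np.arctan2(-p[1],-p[0]),M.T@s['force'])
```

```text
43.35 [ 0.4795 -0.1793  0.2946] [ 3.126 -0.313 -0.004] F [-5.  -1.9  2.6] op 0.0235 q [-0.46 -0.12  1.65 -0.    1.62  1.31]
yaw -0.19964130899527294 0.10467711473491571 -0.2010652489866175 [-4.56847509  2.81912213 -2.5828917 ]
```

Near zero by geometry, but no stop force yet; continue gently.

{"fn": "arm_command", "kwargs": {"increments": "1 0 -1.5 0 0.01; 1 0 -3 0 0.02; 1 0 -4 0 0.02; 1 0 -4 0 0.02"}}

```text
t: 43.75
tool_pos: [0.4796, -0.1788, 0.2946]
orientation: [3.116, -0.347, -0.004]
force: [-8.6, -19.6, 0.9]
opening: 0.0231
gripper_force: 30.0
```

Run:
```python
from h import *
s=st(); M=R.from_rotvec(s['orientation']).as_matrix(); p=np.array(s['tool_pos'])[:2]-[.58206,-.20016]; print(np.arctan2(-p[1],-p[0]),M.T@s['force'])
```

```text
43.75 [ 0.4796 -0.1788  0.2946] [ 3.116 -0.347 -0.004] F [ -8.6 -19.6   0.9] op 0.0231 q [-0.45 -0.12  1.65 -0.01  1.62  1.34]
-0.20582682858615267 [-4.10655783 20.98755067 -0.7269329 ]
```

{"fn": "arm_command", "kwargs": {"increments": "1 0 2.5 0 0; 1 0 2.5 0 0; 1 0 2.5 6 0; 1 0 2.5 13 0; 1 0 2.5 20 0", "grip_force": 50}}

```text
t: 44.25
tool_pos: [0.4795, -0.1791, 0.2747]
orientation: [3.12, -0.344, -0.004]
force: [-6.9, -7.5, 4.0]
opening: 0.023
gripper_force: 50.0
```

{"fn": "arm_command", "kwargs": {"increments": "1 0 0 4 0; 1 0 0 7 0; 1 0 0 9 0; 1 0 0 9 0"}}

```text
t: 44.65
tool_pos: [0.4795, -0.1791, 0.2653]
orientation: [3.12, -0.344, -0.004]
force: [-5.9, -9.5, 0.6]
opening: 0.023
gripper_force: 50.0
```

{"fn": "arm_command", "kwargs": {"increments": "1 0 0 1.5 0; 1 0 0 3 0; 1 0 0 3 0"}}

```text
t: 44.95
tool_pos: [0.4796, -0.1791, 0.2641]
orientation: [3.12, -0.344, -0.002]
force: [-11.0, -7.0, 11.1]
opening: 0.0234
gripper_force: 50.0
```

{"fn": "arm_command", "kwargs": {"increments": "1 0 0 1 0; 1 0 0 2 0; 1 0 0 2 0"}}

```text
t: 45.25
tool_pos: [0.4797, -0.1792, 0.264]
orientation: [3.119, -0.344, -0.0]
force: [-15.6, -3.7, 22.3]
opening: 0.023
gripper_force: 50.0
```

{"fn": "arm_command", "kwargs": {"increments": "1 0 0 1 0; 1 0 0 1.5 0; 1 0 0 1.5 0"}}

```text
t: 45.55
tool_pos: [0.4798, -0.1792, 0.2639]
orientation: [3.119, -0.344, 0.001]
force: [-20.5, -2.9, 30.9]
opening: 0.0233
gripper_force: 50.0
```

{"fn": "arm_command", "kwargs": {"increments": "0.6 0 0 0 0; 0.4 0 0 0 0; 0.3 0 0 0 0; 0.2 0 0 -10 0; 0.2 0 0 -50 0"}}

```text
t: 46.05
tool_pos: [0.4785, -0.1763, 0.3052]
orientation: [-3.119, 0.343, 0.014]
force: [-0.1, -1.0, 0.0]
opening: 0.0587
gripper_force: 0.0
```

{"fn": "arm_command", "kwargs": {"increments": "0 -20 0 -40 0; 0 -60 0 -70 0; 0 -90 0 -70 0; 0 -90 0 -70 0; 0 -90 0 -70 0"}}

```text
t: 46.55
tool_pos: [0.3929, -0.1579, 0.3801]
orientation: [3.122, -0.344, 0.002]
force: [-0.9, -0.8, -0.5]
opening: 0.0926
gripper_force: 0.0
```

{"fn": "arm_command", "kwargs": {"increments": "0 -40 -40 0 0; 0 -80 -80 0 0; 0 -80 -120 0 0; 0 -80 -150 0 0; 0 -80 -150 0 0"}}

```text
t: 47.05
tool_pos: [0.3479, 0.0089, 0.3791]
orientation: [-3.122, 0.335, 0.002]
force: [0.7, -0.3, -0.3]
opening: 0.0933
gripper_force: 0.0
```

Run:
```python
from h import *
st(); m,im=cam('scene'); m2,t=cam('top')
cv2.imwrite('pics/fin.png',np.hstack([cv2.resize(im[230:390,110:290],(450,400),interpolation=2),cv2.resize(t[220:380,410:550],(350,400),interpolation=2)]))
```

```text
47.05 [0.3479 0.0089 0.3791] [-3.122e+00  3.350e-01  2.000e-03] F [ 0.7 -0.3 -0.3] op 0.0933 q [-0.12 -0.58  1.85  0.    1.87  1.66]
```

View pics/fin.png

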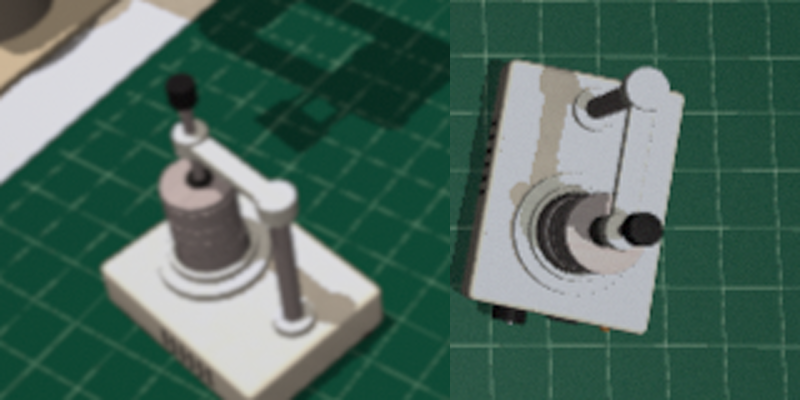

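```bash
python3 -c "
from plant import robot
print(robot.close_job())"
```

```text
the job is handed in; nothing more can be done
None
```

The job is handed in: the pan, sieve_1, sieve_2, sieve_4 and lid are stacked home (sieve_3 wasn't out), with the arm back at its stop and the plunger pressed onto the lid at about 31 N; two contact forces ran high on the way, 75 N while swinging the arm out and 118 N when the fingertips hit the bench (wrist limit 120 N), and the jar, brush and glass weight were not touched.

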